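Lid the blade trays and stow them under the instrument shelf

TASK

Put the open blade trays away for storage: set one of the loose lids on every tray so that it sits seated and level on the rim, and slide each lidded tray straight in under the low instrument shelf, plain end first and black pull grip towards the front, until it is home against the stop rail. There may be a lid left over. Leave the steel bowl and the white bottle beside the shelf where they are.

Things in the scene. Friction and masses are not known exactly. Their poses are not given: they have to be found in the camera images.
- shelf: low white steel shelf, fixed. Origin: on the bench under the middle of its front edge; x points inward under it, y along the edge, z up. Board 480 wide, 220 deep, 10 thick; underside 55, top 65 above the bench; blue cheeks at both ends leave 456 clear. On top, from 95 behind the front edge, stands a white gas monitor 300 wide, 90 high.
- shelf_stop (a point): middle of the front face of the steel stop rail (22 high, full width) on the bench under the shelf, 130 in from its front edge; axes as the shelf. A tray squarely against the rail has its middle 60 before it, its front wall 10 inside the shelf's edge and its grip standing out 35.
- tray1_mid (a point): middle (15 above the underside) of an open steel blade tray, 120 long (x), 56 wide (y), 30 high, walls and floor 2.5, about 180 g; a metal blade is fixed inside, clear of the lid. A black pull grip stands out from the middle of its -x end; the +x end is plain; z up. Trays are alike; one that is not there reads None.
- tray1_grip (a point): point to take that tray's black pull grip, 92 from the tray's middle towards -x, 17 above its underside; axes as the tray. The grip is a bar 45 long (x, 60 to 105 from the tray's middle), 12 wide (y), 18 high (8 to 26 above the underside).
- tray2_mid (a point): middle (15 above the underside) of an open steel blade tray, 120 long (x), 56 wide (y), 30 high, walls and floor 2.5, about 180 g; a metal blade is fixed inside, clear of the lid. A black pull grip stands out from the middle of its -x end; the +x end is plain; z up. Trays are alike; one that is not there reads None.
- tray2_grip (a point): point to take that tray's black pull grip, 92 from the tray's middle towards -x, 17 above its underside; axes as the tray. The grip is a bar 45 long (x, 60 to 105 from the tray's middle), 12 wide (y), 18 high (8 to 26 above the underside).
- tray3_mid (a point): middle (15 above the underside) of an open steel blade tray, 120 long (x), 56 wide (y), 30 high, walls and floor 2.5, about 180 g; a metal blade is fixed inside, clear of the lid. A black pull grip stands out from the middle of its -x end; the +x end is plain; z up. Trays are alike; one that is not there reads None.
- tray3_grip (a point): point to take that tray's black pull grip, 92 from the tray's middle towards -x, 17 above its underside; axes as the tray. The grip is a bar 45 long (x, 60 to 105 from the tray's middle), 12 wide (y), 18 high (8 to 26 above the underside).
- tray4_mid (a point): middle (15 above the underside) of an open steel blade tray, 120 long (x), 56 wide (y), 30 high, walls and floor 2.5, about 180 g; a metal blade is fixed inside, clear of the lid. A black pull grip stands out from the middle of its -x end; the +x end is plain; z up. Trays are alike; one that is not there reads None.
- tray4_grip (a point): point to take that tray's black pull grip, 92 from the tray's middle towards -x, 17 above its underside; axes as the tray. The grip is a bar 45 long (x, 60 to 105 from the tray's middle), 12 wide (y), 18 high (8 to 26 above the underside).
- lid1_mid (a point): middle (half-way up) of a loose steel lid, 23 high, about 70 g: plate 124 long (x), 60 wide (y), 3 thick; below it a step 109 x 45 x 6 that drops into a tray's mouth (115 x 51); on top a bar handle 44 long (x), 12 wide, 14 high. z up. Lids are alike and fit any tray either way round. Seated, this point is 20.5 above the tray's middle and the handle's top 47 above the bench.
- lid2_mid (a point): middle (half-way up) of a loose steel lid, 23 high, about 70 g: plate 124 long (x), 60 wide (y), 3 thick; below it a step 109 x 45 x 6 that drops into a tray's mouth (115 x 51); on top a bar handle 44 long (x), 12 wide, 14 high. z up. Lids are alike and fit any tray either way round. Seated, this point is 20.5 above the tray's middle and the handle's top 47 above the bench.
- lid3_mid (a point): middle (half-way up) of a loose steel lid, 23 high, about 70 g: plate 124 long (x), 60 wide (y), 3 thick; below it a step 109 x 45 x 6 that drops into a tray's mouth (115 x 51); on top a bar handle 44 long (x), 12 wide, 14 high. z up. Lids are alike and fit any tray either way round. Seated, this point is 20.5 above the tray's middle and the handle's top 47 above the bench.
- lid4_mid (a point): middle (half-way up) of a loose steel lid, 23 high, about 70 g: plate 124 long (x), 60 wide (y), 3 thick; below it a step 109 x 45 x 6 that drops into a tray's mouth (115 x 51); on top a bar handle 44 long (x), 12 wide, 14 high. z up. Lids are alike and fit any tray either way round. Seated, this point is 20.5 above the tray's middle and the handle's top 47 above the bench.
- gallipot: small steel bowl, 76 across, 45 high; a bystander, origin at the centre of its underside
- spray: white plastic bottle, 60 across, 130 high; a bystander, origin at the centre of its underside
There are look-alikes about, which are no part of the job. Leave any purple look-alike of the part that bears lid3_mid alone.

How it is judged:
By the outcome, as a careful person would: the job done as asked, in the order asked, and still so for the second after the job is handed in, with the robot touching nothing.
Of tray1, tray2, tray3, tray4 only 3 to 4 are there at a start; the rules pass over those that are not, and their reading is None.
At some moment in a run one of tray1, tray2, tray3, tray4, lid1, lid2, lid3, lid4 may be knocked a few centimetres aside while the robot is not near it.
Once in a run the grip may slacken for a moment while it holds something.
It also fails if it takes over 210 s, if anything falls off the work surface, if the arm or the gripper's body presses on something with over 40 N, if the wrist force passes 120 N, or if a joint passes its speed limit or range.

ROBOT

A 6-joint arm with a two-finger parallel gripper is mounted at the origin on the work surface. World frame = base frame: x ahead of the robot, y to its left, z up, the work surface at z = 0. Lengths are in m, angles in degrees, forces in N, time in s.
With the tool pointing down it reaches from about 0.375 to 0.925 m from the base axis. Payload 5.7 kg.
Tool frame: the origin (TCP) lies on the mounting face of the last link; the fingertips stand 173 mm ahead of it and the grasp point (between the pads) lies 155 mm ahead of it (arm.grip_depth is the distance from the TCP to the grasp point, in m); x points along the fingers, z is the direction in which the jaws open and shut, and the axes are right-handed (so a half turn about x gives the same grasp; the last joint's range is limited). The gripper opens to 85 mm and grips with 20 to 120 N. Pads are 22 mm wide; open, the fingers measure 114 mm over their backs; the gripper's body (76 mm by 85 mm) begins 54 mm behind the grasp point. The pads swing forward as they close: fully open they stand 13 mm farther back than shut.
Start: joints at [-78.444, 20.558, 86.54, -0, 72.909, -6.595], TCP at [0.187, -0.57, 0.405] pointing down, gripper open.
Joint ranges: [-170.27, 170.27], [-57.76, 135], [12.27, 136.19], [-55.21, 235.2], [11.17, 155.16], [-170.74, 170.74]. Speed limits (degrees/s): [136.94, 136.94, 180, 180, 180, 180].

INTERFACE

Orientations are given as [roll, pitch, yaw] about the fixed x, y, z axes, in that order (R = Rz(yaw) Ry(pitch) Rx(roll)).
In Python, from bench import arm, eyes gives the robot as it stands.
- The arm moves only by the shell command python3 -m handwheel 'ROWS' [FORCE]. ROWS is JSON, a list of rows, each a list of 7 numbers: the shift along the tool's x, y, z in mm, then the turn, a rotation vector about the tool's x, y, z in rad, then the opening, from 0 (shut) to 1 (fully open). A call has 1 to 8 rows; each row is the pose to reach, as a shift and turn from the pose commanded when the call began, along the tool's axes at that moment; what a row does not reach only later rows make up. A row lasts 1/12 s, in which the tool goes at most 41.7 mm and 7.16 degrees, less where a joint would pass 70% of its speed; a pose out of reach is approached as far as the arm can. A call with a gripper value outside its range is refused whole. The fingers move at their own pace and stop on an object; FORCE is the grip in N (left out, the last holds). Time passes only in rows, so rows that repeat a pose let the fingers close. It gives the time, the measured TCP pose, the force and the opening at its end, in the units of the state.
- arm.get_state(): the state, without advancing time (a new reading comes with each control period).
- eyes.grab_frame(name): name is "scene" or "side" or "wrist"; returns the picture (400x640x3 uint8, red, green, blue); there is no depth.
- eyes.get_calibration(name): a dict with "intrinsics" (3x3 intrinsics, pixels), "rvec" (rotation vector, rad) and "tvec" (3), from world to camera coordinates, as OpenCV has them. Camera axes: x right, y down, z forward; pixel columns grow to the right and rows downward; lengths in m; the calibration is good to about 2 mm. A picture is of the moment at which its call begins: read the wrist's pose just before it. get_calibration takes no time and is no camera call; for the wrist camera it gives the pose at the moment of the call.
- arm.finish_job(): hands the job in, once; it reports no verdict.
Trained networks look in the newest picture that a camera, given by its name, has taken for a name from the list of things; names that differ only in an ending like _2 or _b are one class to them, and where a whole thing is asked for, a point or a joint stands for the part that bears it (a point fixed in the world has none). Each returns a list of dicts, best first, with "confidence" (0 to 1); they miss things now and then, are a little off and sometimes report something else, mostly with a low value. They report only what shows in the picture. A call takes as long as a camera call. They do not tell look-alikes from the thing itself.
- eyes.recognise(label, camera): "at" ([column, row] in pixels, amid what is visible of it).
- eyes.masks_of(label, camera): "pixels" (400x640 bool, what is visible of it) and "at" ([column, row] in pixels, amid what is visible of it).
- eyes.spot_point(label, camera): "at" ([column, row] in pixels: a listed point, or the origin of a listed thing).
The state is a dict: "time": time; "joint_positions": joint angles; "dq": joint speeds; "effort": joint torques, N m; "eef_pos": TCP position; "ee_rot": TCP orientation; "force": force on the tool from outside, world axes, zero at the start; "wrist_torque": the same for the moment, N m; "width": opening from 0.0 (shut) to 1.0 (fully open).
Only numpy, scipy, OpenCV 4.12 (cv2) and the standard library are available. Lean on these libraries where they do the work, as an engineer would, in place of code of your own. Each camera call takes 0.05 s, during which the arm holds its last target. There are 200 camera calls.

## Working session

There is one attempt and no reset: what is moved stays moved. The work goes in short steps, Python scripts to look and compute and a shell command to move; the robot and the scene stay as the last step left them, time stands still between calls to the robot, and variables do not carry over. Pictures are saved under pics/ and viewed, about 12 in all and at most 16, crops included, and the job is handed in when it is done.

```bash
ls; mkdir -p pics
python3 - <<'E'
from bench import arm, eyes
import cv2
print(arm.get_state(), arm.grip_depth)
for n in ("scene","side"):
    im=eyes.grab_frame(n); cv2.imwrite(f"pics/{n}0.png",im[:,:,::-1]); print(n,eyes.get_calibration(n))
E
```

```text
pics
{'time': 0.0, 'joint_positions': array([-7.84420499e+01,  2.05994244e+01,  8.66018720e+01, -3.56123410e-04,
        7.29091968e+01, -6.59560820e+00]), 'dq': array([-0.01146983,  0.03253886,  0.13597178, -0.01469816, -0.05263946,
       -0.02256132]), 'effort': array([ 1.04733910e-03, -5.27617264e+01, -2.78623617e+01, -2.96941416e-04,
        1.31994439e-02, -6.90319823e-06]), 'eef_pos': array([ 0.18684458, -0.56976261,  0.40381865]), 'ee_rot': array([173.58079784,  89.88950629, 101.73446115]), 'force': array([ 0.42068776,  0.43835682, -0.83557726]), 'wrist_torque': array([-0.01157484,  0.02416227,  0.02556315]), 'width': 0.9979665598638424} 0.1547
scene {'intrinsics': array([[454.3782755 ,   0.        , 311.26482999],
       [  0.        , 454.3782755 , 200.75757341],
       [  0.        ,   0.        ,   1.        ]]), 'rvec': array([ 1.21694598,  2.04143715, -1.1389176 ]), 'tvec': array([ 0.2629989 , -0.19600858,  1.4866569 ])}
side {'intrinsics': array([[473.68700865,   0.        , 323.98249751],
       [  0.        , 473.68700865, 202.65231507],
       [  0.        ,   0.        ,   1.        ]]), 'rvec': array([ 0.78164145, -2.51927484,  1.15893088]), 'tvec': array([0.42793343, 0.22000297, 0.92007232])}
```

View pics/scene0.png

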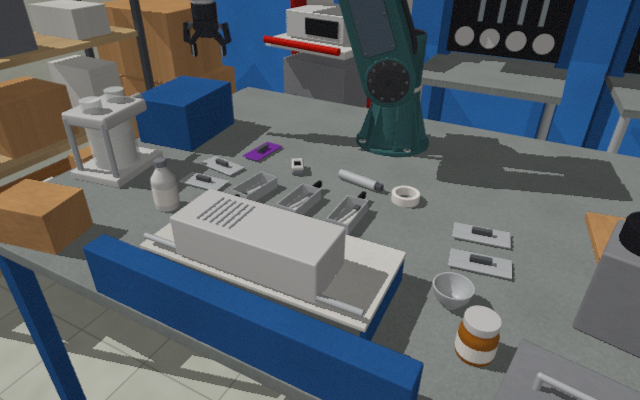

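View pics/side0.png

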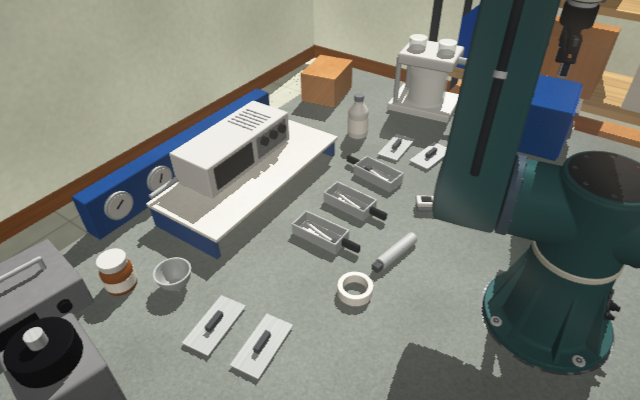

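```bash
cat > h.py <<'E'
import numpy as np, cv2
from scipy.spatial.transform import Rotation as Ro
from bench import arm, eyes
def cal(n):
    c=eyes.get_calibration(n); R=cv2.Rodrigues(np.array(c["rvec"]))[0]
    return np.array(c["intrinsics"]),R,np.array(c["tvec"]).ravel()
def ray(n,p,C=None):
    K,R,t=C or cal(n); d=R.T@np.linalg.solve(K,[p[0],p[1],1]); return -R.T@t,d
def onz(n,p,z,C=None):
    o,d=ray(n,p,C); return o+d*(z-o[2])/d[2]
def proj(n,P,C=None):
    K,R,t=C or cal(n); q=(np.atleast_2d(P)@R.T+t)@K.T; return q[:,:2]/q[:,2:]
def pose():
    s=arm.get_state(); R=Ro.from_euler("xyz",s["ee_rot"],degrees=True); return np.array(s["eef_pos"]),R,s
def down(psi,tilt=0,az=0):
    """tool x down; jaw axis at world angle psi deg; tilt: lean body by tilt deg towards azimuth az"""
    z=np.array([np.cos(np.radians(psi)),np.sin(np.radians(psi)),0]); x=np.array([0,0,-1.])
    R=Ro.from_matrix(np.c_[x,np.cross(z,x),z])
    a=np.radians(az); return Ro.from_rotvec(np.radians(tilt)*np.array([-np.sin(a),np.cos(a),0]))*R
def go(g,psi,tilt=0,az=0,frm=None):
    """shift/turn in tool axes (from measured or given pose) to grasp point g"""
    p,R,s=pose() if frm is None else (*frm,None)
    best=None
    for k in (0,180):
        T=down(psi+k,tilt,az); rv=(R.inv()*T).as_rotvec()
        if best is None or np.linalg.norm(rv)<np.linalg.norm(best[1]): best=(T,rv)
    T,rv=best; P=np.array(g)-arm.grip_depth*T.apply([1,0,0])
    sh=R.inv().apply(P-p)*1000
    print("mm",sh.round(1),"rad",rv.round(3),"rows>=",int(np.ceil(max(np.linalg.norm(sh)/41.7,np.degrees(np.linalg.norm(rv))/7.16))))
    return P,T
def gp():
    p,R,s=pose(); x,y,z=R.as_matrix().T
    print("t%.2f grasp"%s["time"],(p+arm.grip_depth*x).round(4),"psi %.1f"%np.degrees(np.arctan2(z[1],z[0])),"x",x.round(3),"w %.3f"%s["width"],"F",np.round(s["force"],1),"j6 %.0f"%s["joint_positions"][5])
E
cat > look.py <<'E'
from h import *
import sys
Z={"mid":.015,"grip":.017,"lid":.0115}
def look(cams=("scene","side"),labels=("tray1_mid","tray1_grip","lid1_mid"),cmin=.3):
    for n in cams:
        eyes.grab_frame(n); C=cal(n)
        for l in labels:
            z=.0115 if "lid" in l else Z.get(l.split("_")[-1],0.)
            for d in eyes.spot_point(l,n):
                if d["confidence"]>cmin: print(n,l,"%.2f"%d["confidence"],np.round(d["at"]),onz(n,d["at"],z,C).round(4)[:2])
if __name__=="__main__":
    look(labels=("tray1_mid","tray1_grip","lid1_mid","shelf","shelf_stop","gallipot","spray"))
E
python3 look.py; python3 -c "
from h import *;gp()"
```

```text
scene tray1_mid 0.60 [346. 214.] [0.4894 0.0603]
scene tray1_grip 0.93 [362. 195.] [0.3921 0.0601]
scene tray1_grip 0.54 [480. 263.] [0.5271 0.379 ]
scene lid1_mid 0.60 [204. 176.] [ 0.4992 -0.3648]
scene shelf 0.32 [448. 304.] [0.6562 0.348 ]
scene gallipot 0.85 [447. 305.] [0.6601 0.3473]
scene spray 0.97 [167. 206.] [ 0.649  -0.3626]
side tray1_mid 0.73 [320. 233.] [0.4855 0.0678]
side tray1_grip 0.71 [355. 247.] [0.3937 0.0631]
side tray1_grip 0.48 [349. 200.] [ 0.4913 -0.0662]
side lid1_mid 0.67 [395. 149.] [ 0.5058 -0.3336]
side lid1_mid 0.65 [379. 215.] [ 0.4067 -0.0645]
side shelf 0.73 [286. 201.] [0.6311 0.0085]
side gallipot 0.82 [177. 282.] [0.656  0.3455]
side spray 0.96 [357. 132.] [ 0.6521 -0.365 ]
t0.90 grasp [ 0.1869 -0.5701  0.25  ] psi -71.9 x [ 0.  0. -1.] w 1.003 F [-0.1 -0.8  0.5] j6 -7
```

Run:
```python
from look import *
look(labels=[f"tray{i}_{k}" for i in (2,3,4) for k in ("mid","grip")]+[f"lid{i}_mid" for i in (2,3,4)])
for n in ("scene","side"):
    for d in eyes.spot_point("shelf_stop",n): print(n,d)
    K,R,t=cal(n); print("cam at",-R.T@t)
```

```text
scene tray2_mid 0.89 [254. 187.] [ 0.4875 -0.2066]
scene tray2_mid 0.65 [448. 305.] [0.6757 0.3505]
scene tray2_mid 0.60 [165. 208.] [ 0.6738 -0.3412]
scene tray2_grip 0.83 [226. 202.] [ 0.5856 -0.2224]
scene tray3_mid 0.82 [297. 201.] [ 0.4953 -0.0727]
scene tray3_grip 0.77 [319. 188.] [ 0.4115 -0.0538]
scene lid2_mid 0.78 [483. 234.] [0.411  0.3626]
scene lid3_mid 0.87 [263. 150.] [ 0.2784 -0.318 ]
scene lid3_mid 0.57 [168. 203.] [ 0.6504 -0.3554]
scene lid4_mid 0.70 [480. 261.] [0.5145 0.376 ]
side tray2_mid 0.80 [379. 172.] [ 0.4892 -0.2117]
side tray2_grip 0.58 [350. 160.] [ 0.579  -0.2087]
side tray3_mid 0.88 [346. 198.] [ 0.5041 -0.0697]
side tray3_grip 0.62 [380. 217.] [ 0.3971 -0.0559]
side lid2_mid 0.64 [375. 175.] [ 0.494  -0.1961]
side lid2_mid 0.58 [262. 343.] [0.4086 0.3603]
side lid3_mid 0.76 [431. 156.] [ 0.4084 -0.3609]
side lid4_mid 0.63 [218. 325.] [0.5039 0.3787]
cam at [1.32969619 0.41769564 0.61251523]
cam at [0.02677057 0.69780733 0.7683812 ]
```

Run:
```python
import cv2
a=cv2.imread("pics/side0.png")[110:300,130:460]; cv2.imwrite("pics/side0c.png",cv2.resize(a,(792,456),interpolation=cv2.INTER_CUBIC))
```

```text
(no output)
```

View pics/side0c.png

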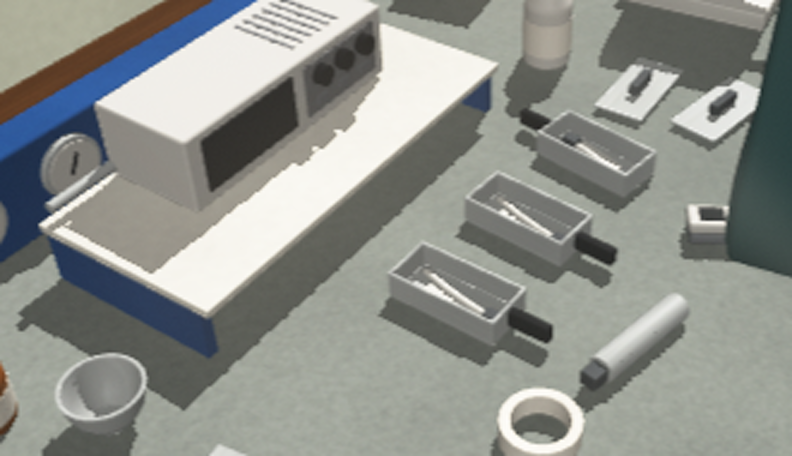

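Run:
```python
from h import *
for p,z in (((216.7,241),.065),((337,138),.065),((219,258),0)): print(onz("side",p,z).round(4))
K,R,t=cal("wrist"); p,T,s=pose(); print(K[0,0],"cam in tool",T.inv().apply(-R.T@t-p).round(3),"axis",T.inv().apply(R[2]).round(3),"right",T.inv().apply(R[0]).round(3))
go((.40,-.17,.30),90)
```

```text
[0.6199 0.2512 0.065 ]
[ 0.6297 -0.2203  0.065 ]
[0.6328 0.2454 0.    ]
279.23841355242513 cam in tool [ 0.032  0.081 -0.   ] axis [ 0.95  -0.312  0.   ] right [-0.  0.  1.]
mm [ -50.   327.1 -313.9] rad [ 0.317 -0.     0.   ] rows>= 11
```

```bash
python3 -m handwheel '[[-5,30,-28,0.03,0,0,1],[-10,60,-57,0.06,0,0,1],[-15,90,-86,0.09,0,0,1],[-20,120,-115,0.12,0,0,1],[-25,150,-144,0.15,0,0,1],[-30,180,-172,0.18,0,0,1],[-35,210,-201,0.21,0,0,1],[-40,240,-230,0.24,0,0,1]]' && python3 -m handwheel '[[-3,27,-26,0.03,0,0,1],[-6,55,-53,0.05,0,0,1],[-10,87,-84,0.077,0,0,1],[-10,87,-84,0.077,0,0,1],[-10,87,-84,0.077,0,0,1]]'
python3 - <<'E'
from look import *
gp(); im=eyes.grab_frame("wrist"); cv2.imwrite("pics/w1.png",im[:,:,::-1])
look(cams=("wrist",),labels=[f"tray{i}_{k}" for i in (1,2,3) for k in ("mid","grip")]+[f"lid{i}_mid" for i in (1,3)]+["shelf"])
E
```

```text
time: 2.67
eef_pos: [0.3429, -0.2766, 0.4449]
ee_rot: [55.3, 90.0, -30.4]
force: [1.3, -0.9, 0.0]
width: 0.995
time: 3.08
eef_pos: [0.424, -0.1862, 0.4549]
ee_rot: [73.3, 89.9, -16.4]
force: [-0.1, -0.6, 0.4]
width: 0.996
t3.08 grasp [ 0.4242 -0.1863  0.3002] psi -89.7 x [ 0.001 -0.    -1.   ] w 0.996 F [-0.1 -0.6  0.4] j6 57
wrist tray1_mid 0.92 [135. 117.] [0.4896 0.0624]
wrist tray1_grip 0.73 [149. 180.] [0.3992 0.058 ]
wrist tray2_mid 0.92 [324. 114.] [ 0.4932 -0.2026]
wrist tray2_grip 0.87 [337.  46.] [ 0.5787 -0.218 ]
wrist tray3_mid 0.84 [230. 117.] [ 0.4899 -0.07  ]
wrist tray3_grip 0.77 [232. 179.] [ 0.4003 -0.065 ]
wrist tray3_grip 0.64 [328. 114.] [ 0.4939 -0.207 ]
wrist lid1_mid 0.64 [228. 177.] [ 0.4017 -0.0587]
wrist lid1_mid 0.56 [434.  99.] [ 0.5135 -0.3539]
wrist lid3_mid 0.97 [438. 168.] [ 0.4159 -0.3735]
wrist lid3_mid 0.95 [398. 250.] [ 0.2798 -0.3263]
```

View pics/w1.png

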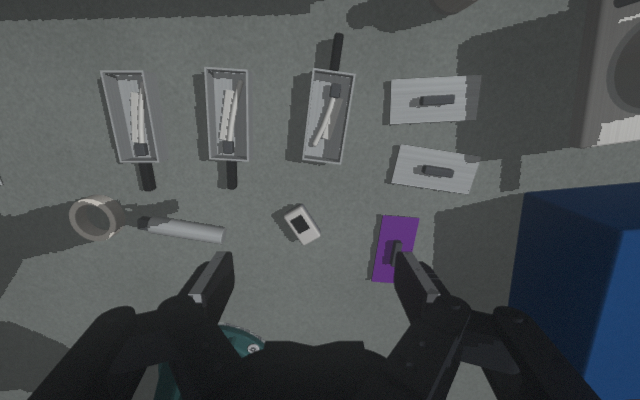

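```bash
cat > fit.py <<'E'
from look import *
from scipy.optimize import minimize
def box(x0,x1,y0,y1,z0,z1): return np.array([[x,y,z] for x in (x0,x1) for y in (y0,y1) for z in (z0,z1)])/1000
B={"tray":[box(-60,60,-28,28,0,30),box(-105,-60,-6,6,8,26)],
   "lid":[box(-62,62,-30,30,6,9),box(-22,22,-6,6,9,23)],
   "tlid":[box(-62,62,-30,30,30,33),box(-60,60,-28,28,0,30),box(-105,-60,-6,6,8,26),box(-22,22,-6,6,33,47)]}
def render(kind,q,C,dz=0):
    c,s=np.cos(q[2]),np.sin(q[2]); R=np.array([[c,-s,0],[s,c,0],[0,0,1]]); m=np.zeros((400,640),np.uint8)
    for b in B[kind]:
        u=proj(None,b@R.T+[q[0],q[1],dz],C); h=cv2.convexHull(u.astype(np.float32))
        cv2.fillConvexPoly(m,np.round(h*16).astype(np.int32),255,cv2.LINE_AA,4)
    return m/255.
def fit(kind,mask,q0,C,dz=0):
    M=mask.astype(float)
    def f(v):
        r=render(kind,(v[0]/100,v[1]/100,v[2]/10),C,dz); return 1-np.minimum(r,M).sum()/np.maximum(r,M).sum()
    v0=np.array([q0[0]*100,q0[1]*100,q0[2]*10]); best=None
    for d in (0,2.,-2.):
        r=minimize(f,v0+[0,0,d],method="Nelder-Mead",options=dict(initial_simplex=v0+[0,0,d]+np.array([[0,0,0],[1.5,0,0],[0,1.5,0],[0,0,1.5]]),xatol=.005,fatol=1e-5))
        if best is None or r.fun<best.fun: best=r
    return best.x[0]/100,best.x[1]/100,best.x[2]/10,1-best.fun
def meas(label,cam,kind,near,yaw,dz=0,grab=False):
    """fit best mask of label whose fit lies near `near`"""
    if grab: eyes.grab_frame(cam)
    C=cal(cam); out=[]
    u=proj(None,[*near,.015+dz],C)[0]
    for d in eyes.masks_of(label,cam):
        if np.hypot(*(np.array(d["at"])-u))<60 and d["confidence"]>.15:
            r=fit(kind,d["pixels"],(*near,np.radians(yaw)),C,dz); out.append(r)
            print(label,cam,"c%.2f"%d["confidence"],"x %.4f y %.4f yaw %.1f IoU %.3f"%(r[0],r[1],np.degrees(r[2]),r[3]))
    return out
E
python3 - <<'E'
from fit import *
eyes.grab_frame("wrist")
meas("tray1_mid","wrist","tray",(.489,.062),0)
meas("tray3_mid","wrist","tray",(.49,-.07),-3)
meas("tray2_mid","wrist","tray",(.49,-.204),175)
meas("lid1_mid","wrist","lid",(.513,-.354),90)
meas("lid3_mid","wrist","lid",(.414,-.37),80)
E
```

```text
tray1_mid wrist c0.67 x 0.4887 y 0.0629 yaw 0.3 IoU 0.938
tray3_mid wrist c0.84 x 0.4925 y -0.0682 yaw -3.5 IoU 0.936
tray2_mid wrist c0.84 x 0.4910 y -0.2030 yaw 172.8 IoU 0.953
lid1_mid wrist c0.84 x 0.5160 y -0.3528 yaw 93.2 IoU 0.945
lid3_mid wrist c0.73 x 0.4169 y -0.3681 yaw 81.5 IoU 0.933
```

Run:
```python
from h import *
go((.491,-.203,.10),-97.2)
```

```text
mm [199.8  68.2  15. ] rad [ 0.125 -0.    -0.   ] rows>= 6
```

```bash
python3 -m handwheel '[[33,11,3,0.02,0,0,1],[66,23,5,0.04,0,0,1],[100,34,8,0.06,0,0,1],[133,46,10,0.08,0,0,1],[166,57,13,0.1,0,0,1],[200,68,15,0.125,0,0,1],[200,68,15,0.125,0,0,1],[200,68,15,0.125,0,0,1]]'
python3 - <<'E'
from fit import *
gp(); eyes.grab_frame("wrist")
r=meas("tray2_mid","wrist","tray",(.49,-.204),173)
r=r[0]; go((r[0],r[1],.024),np.degrees(r[2])+90)
E
```

```text
time: 4.6
eef_pos: [0.4904, -0.2025, 0.2528]
ee_rot: [-113.1, 89.7, 149.8]
force: [-0.1, -0.2, 0.0]
width: 0.997
t4.60 grasp [ 0.4897 -0.2022  0.0981] psi -97.1 x [-0.004  0.003 -1.   ] w 0.997 F [-0.1 -0.2  0. ] j6 67
tray2_mid wrist c0.86 x 0.4914 y -0.2044 yaw 172.8 IoU 0.968
mm [77.   0.6  1.2] rad [ 0.001  0.    -0.001] rows>= 2
```

```bash
python3 -m handwheel '[[25,0,1,0,0,0,1],[50,0,1,0,0,0,1],[70,0,1,0,0,0,1],[76,0,1,0,0,0,1],[76,0,1,0,0,0,0.5],[76,0,1,0,0,0,0.5],[76,0,1,0,0,0,0.5],[76,0,1,0,0,0,0.5]]' 45 && python3 -m handwheel '[[0,0,0,0,0,0,0.5],[0,0,0,0,0,0,0.5],[-6,0,0,0,0,0,0.5],[-12,0,0,0,0,0,0.5],[-18,0,0,0,0,0,0.5],[-18,0,0,0,0,0,0.5]]'
python3 - <<'E'
from h import *
gp(); go((.475,-.208,.04),-88.8)
E
```

```text
time: 5.37
eef_pos: [0.4914, -0.2045, 0.1806]
ee_rot: [66.3, 89.8, -30.9]
force: [-1.1, 0.9, 7.7]
width: 0.644
time: 5.87
eef_pos: [0.4912, -0.2042, 0.1982]
ee_rot: [69.4, 89.9, -27.8]
force: [-0.0, 0.6, -2.2]
width: 0.645
t5.87 grasp [ 0.4915 -0.2044  0.0435] psi -97.2 x [ 0.002 -0.001 -1.   ] w 0.645 F [-0.   0.6 -2.2] j6 67
mm [  3.4 -15.6   5.8] rad [-0.146  0.001 -0.002] rows>= 2
```

```bash
R='x'; python3 -m handwheel '[[0,-4,1,-0.12,0,0,0.5],[0,-8,3,-0.24,0,0,0.5],[0,-12,4,-0.36,0,0,0.5],[0,-15,6,-0.48,0,0,0.5],[0,-15,6,-0.60,0,0,0.5],[0,-15,6,-0.72,0,0,0.5],[0,-15,6,-0.84,0,0,0.5],[0,-15,6,-0.96,0,0,0.5]]' && python3 -m handwheel '[[0,0,0,-0.12,0,0,0.5],[0,0,0,-0.24,0,0,0.5],[0,0,0,-0.36,0,0,0.5],[0,0,0,-0.48,0,0,0.5],[0,0,0,-0.60,0,0,0.5],[0,0,0,-0.72,0,0,0.5],[0,0,0,-0.84,0,0,0.5],[0,0,0,-0.96,0,0,0.5]]' && python3 -m handwheel '[[0,0,0,-0.12,0,0,0.5],[0,0,0,-0.24,0,0,0.5],[0,0,0,-0.36,0,0,0.5],[0,0,0,-0.48,0,0,0.5],[0,0,0,-0.60,0,0,0.5],[0,0,0,-0.72,0,0,0.5],[0,0,0,-0.84,0,0,0.5],[0,0,0,-0.96,0,0,0.5]]' && python3 -m handwheel '[[0,0,0,-0.11,0,0,0.5],[0,0,0,-0.22,0,0,0.5],[0,0,0,-0.33,0,0,0.5],[0,0,0,-0.408,0,0,0.5],[0,0,0,-0.408,0,0,0.5],[0,0,0,-0.408,0,0,0.5]]'; python3 -c "
from h import *
gp()"
```

```text
time: 6.53
eef_pos: [0.475, -0.2081, 0.1966]
ee_rot: [73.1, 90.0, 31.3]
force: [-0.7, -0.1, -2.0]
width: 0.644
time: 7.2
eef_pos: [0.475, -0.208, 0.1966]
ee_rot: [34.3, 90.0, 47.5]
force: [-0.0, -0.4, -1.9]
width: 0.647
time: 7.87
eef_pos: [0.475, -0.208, 0.1966]
ee_rot: [29.0, 90.0, 97.2]
force: [0.4, 0.7, -2.7]
width: 0.643
time: 8.37
eef_pos: [0.475, -0.208, 0.1966]
ee_rot: [-31.3, 90.0, 59.8]
force: [-0.6, -0.4, -2.0]
width: 0.645
t8.37 grasp [ 0.475  -0.208   0.0419] psi 91.1 x [ 0.  0. -1.] w 0.645 F [-0.6 -0.4 -2. ] j6 -122
```

```bash
python3 -m handwheel '[[8,0,0,0,0,0,0.5],[14,0,0,0,0,0,0.5],[16.5,0,0,0,0,0,0.5],[16.5,0,0,0,0,0,0.9],[16.5,0,0,0,0,0,1],[0,0,0,0,0,0,1],[-35,0,0,0,0,0,1],[-70,0,0,0,0,0,1]]' && python3 -m handwheel '[[-35,0,0,0,0,0,1],[-70,0,0,0,0,0,1],[-90,0,0,0,0,0,1],[-90,0,0,0,0,0,1]]'
python3 - <<'E'
from fit import *
gp(); im=eyes.grab_frame("wrist");cv2.imwrite("pics/w2.png",im[:,:,::-1])
meas("tray2_mid","wrist","tray",(.475,-.208),1)
for i in (1,3): meas(f"tray{i}_mid","wrist","tray",(.49,-.065+(2-i)*.13),0)
E
```

```text
time: 9.03
eef_pos: [0.4743, -0.2076, 0.2659]
ee_rot: [56.4, 89.7, 147.6]
force: [1.3, -0.6, 0.4]
width: 1.002
time: 9.37
eef_pos: [0.4766, -0.2089, 0.361]
ee_rot: [-121.9, 89.5, -30.7]
force: [0.8, -1.1, 0.5]
width: 0.997
t9.37 grasp [ 0.4778 -0.2096  0.2063] psi 91.2 x [ 0.008 -0.004 -1.   ] w 0.997 F [ 0.8 -1.1  0.5] j6 -122
tray2_mid wrist c0.56 x 0.4756 y -0.2067 yaw 1.2 IoU 0.931
tray1_mid wrist c0.93 x 0.4859 y 0.0607 yaw 0.3 IoU 0.915
```

View pics/w2.png

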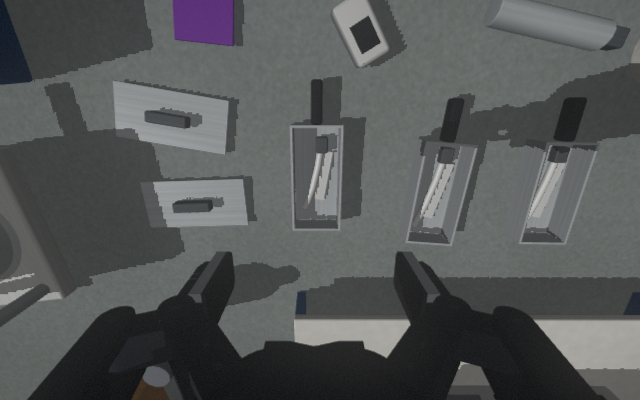

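Run:
```python
from h import *
im=cv2.imread("pics/w2.png").astype(int)
C=cal("wrist")
for c in (300,320,350,380,480,520,560,600,630):
    col=im[270:345,c].sum(1)/3; g=np.diff(col); r=270+np.argmax(g)+.5; P=onz(0,(c,r),.055,C); Q=onz(0,(c,r),.065,C); print(c,r,P.round(4)[:2],Q.round(4)[:2])
for r in (330,345,335): 
    row=im[r,270:320].sum(1)/3; c=270+np.argmax(np.diff(row))+.5; print(r,c,onz(0,(c,r),.065,C).round(4))
```

```text
300 318.5 [ 0.631  -0.2195] [ 0.6222 -0.2191]
320 318.5 [ 0.6306 -0.196 ] [ 0.6218 -0.1965]
350 318.5 [ 0.6299 -0.1607] [ 0.6211 -0.1625]
380 318.5 [ 0.6292 -0.1254] [ 0.6204 -0.1285]
480 314.5 [ 0.6211 -0.0088] [ 0.6127 -0.0162]
520 342.5 [0.6615 0.0486] [0.6516 0.039 ]
560 319.5 [0.6264 0.0872] [0.6178 0.0762]
600 319.5 [0.6255 0.1345] [0.6169 0.1217]
630 319.5 [0.6248 0.17  ] [0.6162 0.1559]
330 293.5 [ 0.6386 -0.2265  0.065 ]
345 311.5 [ 0.6601 -0.2054  0.065 ]
335 293.5 [ 0.6458 -0.2265  0.065 ]
```

Run:
```python
from h import *
go((.516,-.353,.13),3.2)
```

```text
mm [  70.   -38.7 -146.2] rad [ 1.536 -0.    -0.003] rows>= 13
```

```bash
python3 -m handwheel '[[0,-5,-18,0.12,0,0,1],[0,-10,-36,0.24,0,0,1],[0,-15,-55,0.36,0,0,1],[0,-20,-73,0.48,0,0,1],[0,-25,-91,0.60,0,0,1],[0,-30,-110,0.72,0,0,1],[0,-35,-128,0.84,0,0,1],[0,-39,-146,0.96,0,0,1]]' && python3 -m handwheel '[[14,0,0,0.12,0,0,1],[28,0,0,0.24,0,0,1],[42,0,0,0.36,0,0,1],[56,0,0,0.48,0,0,1],[70,0,0,0.576,0,0,1],[70,0,0,0.576,0,0,1],[70,0,0,0.576,0,0,1]]'
python3 - <<'E'
from fit import *
gp(); im=eyes.grab_frame("wrist"); cv2.imwrite("pics/w3.png",im[:,:,::-1])
r=meas("lid1_mid","wrist","lid",(.516,-.353),93)
C=cal("wrist")
for d in eyes.spot_point("lid1_mid","wrist"): print(d["confidence"],onz(0,d["at"],.0115,C))
if r: go((*r[0][:2],.017),np.degrees(r[0][2])+90)
E
```

```text
time: 10.23
eef_pos: [0.5169, -0.3538, 0.3538]
ee_rot: [101.8, 89.8, 137.6]
force: [-0.4, -1.2, -0.2]
width: 1.0
time: 10.82
eef_pos: [0.5163, -0.3526, 0.284]
ee_rot: [135.1, 89.7, 138.5]
force: [-0.3, 0.5, 1.0]
width: 0.998
t10.82 grasp [ 0.5157 -0.352   0.1293] psi 3.4 x [-0.004  0.004 -1.   ] w 0.998 F [-0.3  0.5  1. ] j6 -44
lid1_mid wrist c0.70 x 0.5161 y -0.3554 yaw 93.2 IoU 0.964
0.8 [ 0.51894008 -0.3579424   0.0115    ]
mm [115.   -1.9  -1.3] rad [0.002 0.    0.   ] rows>= 3
```

```bash
python3 -m handwheel '[[35,-1,-1,0,0,0,1],[70,-2,-1,0,0,0,0.5],[95,-2,-1,0,0,0,0.4],[101,-2,-1,0,0,0,0.4],[101,-2,-1,0,0,0,0],[101,-2,-1,0,0,0,0],[101,-2,-1,0,0,0,0],[101,-2,-1,0,0,0,0]]' 50 && python3 -m handwheel '[[0,0,0,0,0,0,0],[0,0,0,0,0,0,0],[-20,0,0,0,0,0,0],[-50,0,0,0,0,0,0],[-70,0,0,0,0,0,0],[-70,0,0,0,0,0,0]]'
python3 - <<'E'
from fit import *
gp(); im=eyes.grab_frame("wrist"); cv2.imwrite("pics/w4.png",im[:,:,::-1])
for dz in (.07,): meas("lid1_mid","wrist","lid",(.516,-.355),93,dz)
E
```

```text
time: 11.63
eef_pos: [0.5171, -0.356, 0.1877]
ee_rot: [-42.7, 89.8, -39.4]
force: [1.0, -0.3, 5.9]
width: 0.127
time: 12.13
eef_pos: [0.5179, -0.3566, 0.2609]
ee_rot: [-43.4, 89.5, -40.2]
force: [0.2, 0.6, -0.1]
width: 0.119
t12.13 grasp [ 0.519  -0.3575  0.1062] psi 3.2 x [ 0.007 -0.006 -1.   ] w 0.119 F [ 0.2  0.6 -0.1] j6 -44
lid1_mid wrist c0.71 x 0.5189 y -0.3550 yaw 93.7 IoU 0.692
```

View pics/w4.png

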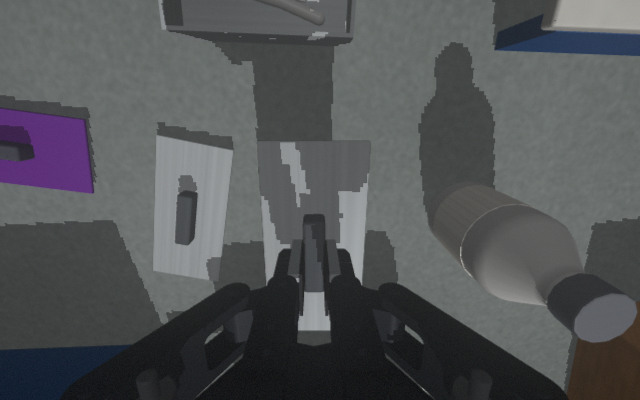

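Run:
```python
from h import *
gp();C=cal("wrist"); p,T,s=pose(); g=p+arm.grip_depth*T.apply([1,0,0])
for z in (.079,.082,.085):
    a=[onz(0,q,z,C) for q in ((258,141),(370.5,140),(298,331),(330,331))]
    print(z,"width",np.hypot(*(a[1]-a[0])[:2]),"len",a[0][1]-a[2][1], [T.inv().apply(q-g)[1:].round(4) for q in a])
```

```text
t12.23 grasp [ 0.5169 -0.3558  0.1023] psi 3.2 x [ 0.002 -0.002 -1.   ] w 0.121 F [ 0.5 -0.4 -1.2] j6 -44
0.079 width 0.05798005677749814 len 0.12120109361614279 [array([ 0.064, -0.028]), array([0.0645, 0.03  ]), array([-0.0585, -0.0095]), array([-0.0585,  0.0114])]
0.082 width 0.05678893967991859 len 0.11871119100349903 [array([ 0.0643, -0.0274]), array([0.0648, 0.0294]), array([-0.0556, -0.0093]), array([-0.0556,  0.0112])]
0.085 width 0.05559782258233909 len 0.11622128839085533 [array([ 0.0647, -0.0268]), array([0.0652, 0.0288]), array([-0.0527, -0.0091]), array([-0.0528,  0.011 ])]
```

Run:
```python
from h import *
gp();go((.4765,-.2075,.11),91.2)
```

```text
t12.23 grasp [ 0.5169 -0.3558  0.1023] psi 3.2 x [ 0.002 -0.002 -1.   ] w 0.121 F [ 0.5 -0.4 -1.2] j6 -44
mm [ -8.1 150.  -31.7] rad [-1.536  0.     0.003] rows>= 13
```

```bash
python3 -m handwheel '[[-8,15,-3,-0.10,0,0,0],[-8,35,-7,-0.22,0,0,0],[-8,55,-11,-0.34,0,0,0],[-8,75,-16,-0.46,0,0,0],[-8,95,-20,-0.58,0,0,0],[-8,115,-24,-0.70,0,0,0],[-8,135,-28,-0.82,0,0,0],[-8,150,-32,-0.94,0,0,0]]' && python3 -m handwheel '[[0,0,0,-0.12,0,0,0],[0,0,0,-0.24,0,0,0],[0,0,0,-0.36,0,0,0],[0,0,0,-0.48,0,0,0],[0,0,0,-0.596,0,0,0],[0,0,0,-0.596,0,0,0],[0,0,0,-0.596,0,0,0],[0,0,0,-0.596,0,0,0]]'
python3 - <<'E'
from fit import *
gp(); go((.4765,-.2075,.060),91.2)
im=eyes.grab_frame("wrist"); cv2.imwrite("pics/w5.png",im[:,:,::-1])
for n in ("scene","side"): meas("tray2_mid",n,"tray",(.475,-.208),1,grab=True)
E
```

```text
time: 12.9
eef_pos: [0.4745, -0.2054, 0.2622]
ee_rot: [86.2, 89.8, 143.6]
force: [0.1, 0.9, -1.2]
width: 0.121
time: 13.57
eef_pos: [0.4755, -0.2071, 0.2629]
ee_rot: [53.9, 89.9, 144.9]
force: [0.4, 0.2, 0.7]
width: 0.116
t13.57 grasp [ 0.4754 -0.207   0.1082] psi 91.0 x [-0.001  0.001 -1.   ] w 0.116 F [0.4 0.2 0.7] j6 -122
mm [48.2 -1.  -0.4] rad [-0.003  0.001 -0.001] rows>= 2
tray2_mid scene c0.87 x 0.4731 y -0.2098 yaw 4.4 IoU 0.836
tray2_mid side c0.67 x 0.4791 y -0.2074 yaw 0.7 IoU 0.889
```

View pics/w5.png

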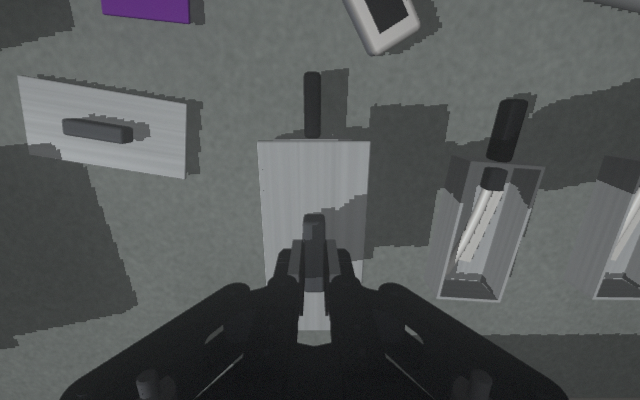

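```bash
python3 -m handwheel '[[15,-1,0,0,0,0,0],[30,-1,0,0,0,0,0],[38,-1,0,0,0,0,0],[42,-1,0,0,0,0,0],[45,-1,0,0,0,0,0],[48,-1,0,0,0,0,0],[48,-1,0,0,0,0,0]]'; python3 -c "
from h import *
gp()"
```

```text
time: 14.4
eef_pos: [0.4769, -0.2073, 0.2154]
ee_rot: [37.0, 90.0, 128.2]
force: [-0.7, 0.5, -0.9]
width: 0.123
t14.40 grasp [ 0.4769 -0.2072  0.0607] psi 91.2 x [-0.  0. -1.] w 0.123 F [-0.7  0.5 -0.9] j6 -122
```

```bash
python3 -m handwheel '[[2,0,0,0,0,0,0],[4,0,0,0,0,0,0],[5,0,0,0,0,0,0],[5,0,0,0,0,0,0]]'; python3 -c "
from h import *
gp()"
```

```text
time: 14.73
eef_pos: [0.4771, -0.2074, 0.2117]
ee_rot: [-122.9, 89.9, -31.7]
force: [-2.2, 1.7, 11.1]
width: 0.12
t14.73 grasp [ 0.4773 -0.2075  0.057 ] psi 91.2 x [ 0.001 -0.001 -1.   ] w 0.120 F [-2.2  1.7 11.1] j6 -122
```

```bash
python3 -m handwheel '[[-2,0,0,0,0,0,0.5],[-2,0,0,0,0,0,0.5],[-2,0,0,0,0,0,0.5],[-20,0,0,0,0,0,0.5],[-50,0,0,0,0,0,0.5],[-85,0,0,0,0,0,0.5],[-120,0,0,0,0,0,0.5],[-120,0,0,0,0,0,0.5]]'
python3 - <<'E'
from fit import *
gp()
im=eyes.grab_frame("wrist"); cv2.imwrite("pics/w6.png",im[:,:,::-1])
meas("tray2_mid","wrist","tray",(.475,-.208),1); meas("lid1_mid","wrist","lid",(.475,-.208),1,.024)
E
```

```text
time: 15.4
eef_pos: [0.4791, -0.2085, 0.3365]
ee_rot: [-121.6, 89.4, -30.4]
force: [1.2, -0.5, -0.0]
width: 0.499
t15.40 grasp [ 0.4805 -0.2093  0.1818] psi 91.2 x [ 0.009 -0.005 -1.   ] w 0.499 F [ 1.2 -0.5 -0. ] j6 -122
lid1_mid wrist c0.67 x 0.4725 y -0.2053 yaw 1.2 IoU 0.929
```

View pics/w6.png

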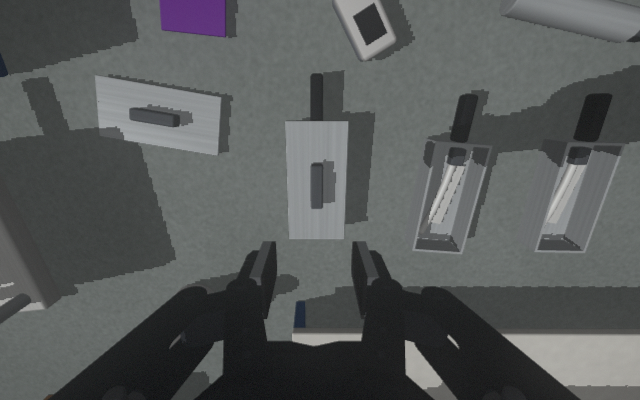

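Run:
```python
from h import *
gp();go((.381,-.2085,.08),91.2)
```

```text
t15.55 grasp [ 0.4768 -0.2072  0.1757] psi 91.2 x [ 0. -0. -1.] w 0.501 F [-0.5  0.4  0.1] j6 -122
mm [95.7 95.7  0.7] rad [ 0. -0.  0.] rows>= 4
```

```bash
python3 -m handwheel '[[0,35,0,0,0,0,0.5],[0,70,0,0,0,0,0.5],[20,95,1,0,0,0,0.5],[50,95,1,0,0,0,0.5],[80,95,1,0,0,0,0.5],[95,95,1,0,0,0,0.5],[95,95,1,0,0,0,0.5],[95,95,1,0,0,0,0.5]]'
python3 - <<'E'
from fit import *
gp()
im=eyes.grab_frame("wrist"); cv2.imwrite("pics/w7.png",im[:,:,::-1])
C=cal("wrist")
for l in ("tray2_grip","tray1_grip"):
  for d in eyes.spot_point(l,"wrist"): print(l,d["confidence"],onz(0,d["at"],.017,C))
E
```

```text
time: 16.22
eef_pos: [0.3809, -0.2076, 0.2339]
ee_rot: [49.9, 89.7, 141.1]
force: [0.1, 1.4, -0.1]
width: 0.502
t16.22 grasp [ 0.3803 -0.207   0.0792] psi 91.2 x [-0.004  0.003 -1.   ] w 0.502 F [ 0.1  1.4 -0.1] j6 -129
tray2_grip 0.6 [ 0.38920355 -0.21049078  0.017     ]
```

```bash
python3 -m handwheel '[[30,0,1,0,0,0,0.5],[50,0,1,0,0,0,0.5],[56,0,1,0,0,0,0.5],[56,0,1,0,0,0,0.5],[56,0,1,0,0,0,0],[56,0,1,0,0,0,0],[56,0,1,0,0,0,0],[56,0,1,0,0,0,0]]' 60
python3 - <<'E'
from h import *
gp(); go((.37,-.168,.0225),91.0)
E
```

```text
time: 17.03
eef_pos: [0.3824, -0.2077, 0.1807]
ee_rot: [-129.4, 89.8, -38.2]
force: [-0.4, -1.0, 6.5]
width: 0.121
t17.03 grasp [ 0.3827 -0.208   0.026 ] psi 91.2 x [ 0.002 -0.002 -1.   ] w 0.121 F [-0.4 -1.   6.5] j6 -129
mm [ 3.4 11.6 40. ] rad [ 0.004 -0.002  0.002] rows>= 2
```

```bash
python3 -m handwheel '[[-3,0,0,0,0,0,0],[-3,0,8,0,0,0,0],[-3,0,16,0,0,0,0],[-3,0,24,0,0,0,0],[-3,0,32,0,0,0,0],[-3,0,38,0,0,0,0],[-3,0,42,0,0,0,0],[-3,0,42,0,0,0,0]]'
python3 - <<'E'
from fit import *
gp()
im=eyes.grab_frame("wrist"); cv2.imwrite("pics/w8.png",im[:,:,::-1])
for n in ("side","scene"): meas("lid1_mid",n,"lid",(.475,-.165),1,.024,grab=True);meas("tray2_mid",n,"tlid",(.475,-.165),1)
E
```

```text
time: 17.7
eef_pos: [0.3806, -0.1641, 0.1824]
ee_rot: [49.5, 89.9, 140.8]
force: [0.6, -0.9, -4.0]
width: 0.122
t17.70 grasp [ 0.3804 -0.164   0.0277] psi 91.3 x [-0.001  0.001 -1.   ] w 0.122 F [ 0.6 -0.9 -4. ] j6 -124
lid1_mid side c0.96 x 0.4803 y -0.1630 yaw 0.9 IoU 0.794
lid1_mid side c0.37 x 0.4750 y -0.1650 yaw 1.0 IoU 0.000
lid1_mid scene c0.62 x 0.4696 y -0.1662 yaw 4.2 IoU 0.856
tray2_mid scene c0.92 x 0.4704 y -0.1658 yaw 3.8 IoU 0.318
```

View pics/w8.png

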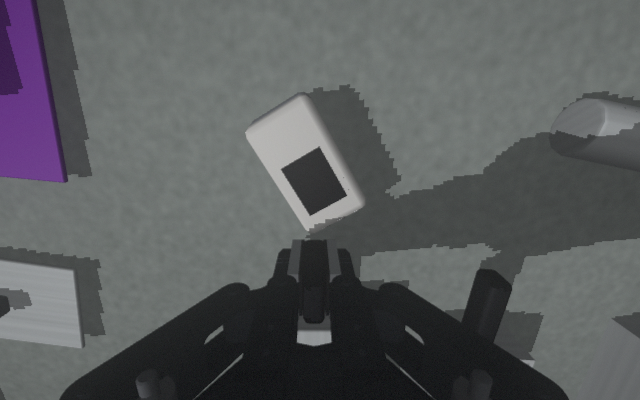

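```bash
python3 -m handwheel '[[1,-5,0,0,0,0,0],[1,-17,0,0,0,0,0],[1,-32,0,0,0,0,0],[1,-47,0,0,0,0,0],[1,-62,0,0,0,0,0],[1,-77,0,0,0,0,0],[1,-92,0,0,0,0,0],[1,-107,0,0,0,0,0]]' && python3 -m handwheel '[[0,-12,0,0,0,0,0],[0,-27,0,0,0,0,0],[0,-42,0,0,0,0,0],[0,-57,0,0,0,0,0],[0,-70,0,0,0,0,0],[0,-80,0,0,0,0,0],[0,-85,0,0,0,0,0],[0,-85,0,0,0,0,0]]' ;  python3 -c "
from h import *
gp()"
```

```text
time: 18.72
eef_pos: [0.4897, -0.1629, 0.1815]
ee_rot: [-105.0, 90.0, -13.8]
force: [-0.2, 0.1, -2.0]
width: 0.122
time: 19.38
eef_pos: [0.5745, -0.1612, 0.1815]
ee_rot: [-105.9, 89.9, -14.7]
force: [0.2, -0.4, -2.0]
width: 0.121
t19.38 grasp [ 0.5748 -0.1612  0.0268] psi 91.2 x [ 0.002 -0.    -1.   ] w 0.121 F [ 0.2 -0.4 -2. ] j6 -114
```

```bash
python3 -m handwheel '[[0,-8,0,0,0,0,0],[0,-15,0,0,0,0,0],[0,-20,0,0,0,0,0],[0,-23,0,0,0,0,0],[0,-23,0,0,0,0,0]]' && python3 -m handwheel '[[0,-1.5,0,0,0,0,0],[0,-3,0,0,0,0,0],[0,-3,0,0,0,0,0]]'  && python3 -m handwheel '[[0,-1.5,0,0,0,0,0],[0,-3,0,0,0,0,0],[0,-3,0,0,0,0,0]]'  && python3 -m handwheel '[[0,-1.5,0,0,0,0,0],[0,-3,0,0,0,0,0],[0,-3,0,0,0,0,0]]'; python3 -c "
from h import *
gp()"
```

```text
time: 19.8
eef_pos: [0.5967, -0.1608, 0.1816]
ee_rot: [-101.1, 89.9, -9.9]
force: [0.7, -0.5, -2.8]
width: 0.123
time: 20.05
eef_pos: [0.5989, -0.1606, 0.1815]
ee_rot: [39.0, 90.0, 130.2]
force: [0.3, 0.6, -1.3]
width: 0.124
time: 20.3
eef_pos: [0.6021, -0.1606, 0.1815]
ee_rot: [-84.9, 90.0, 6.3]
force: [-0.2, 0.7, -1.0]
width: 0.122
time: 20.55
eef_pos: [0.6053, -0.1606, 0.1815]
ee_rot: [-94.6, 90.0, -3.3]
force: [0.0, -0.0, -1.8]
width: 0.123
t20.55 grasp [ 0.6053 -0.1606  0.0268] psi 91.2 x [ 0.001 -0.    -1.   ] w 0.123 F [ 0.  -0.  -1.8] j6 -112
```

```bash
python3 -m handwheel '[[0.5,-1.5,0,0,0,0,0],[1,-3,0,0,0,0,0],[1,-3,0,0,0,0,0]]' && python3 -m handwheel '[[0,-1.5,0,0,0,0,0],[0,-3,0,0,0,0,0],[0,-3,0,0,0,0,0]]'; python3 -c "
from h import *
gp()"
```

```text
time: 20.8
eef_pos: [0.6075, -0.1605, 0.1808]
ee_rot: [83.3, 89.9, 174.5]
force: [-4.7, 0.4, 4.9]
width: 0.126
time: 21.05
eef_pos: [0.61, -0.1604, 0.1809]
ee_rot: [81.8, 89.8, 173.0]
force: [-6.9, -1.0, 6.3]
width: 0.125
t21.05 grasp [ 0.6096 -0.1603  0.0262] psi 91.2 x [-0.003  0.    -1.   ] w 0.125 F [-6.9 -1.   6.3] j6 -112
```

```bash
python3 -m handwheel '[[-0.8,-1,0,0,0,0,0],[-0.8,-2,0,0,0,0,0],[-0.8,-2,0,0,0,0,0]]' && python3 -m handwheel '[[0,-1.5,0,0,0,0,0],[0,-3,0,0,0,0,0],[0,-3,0,0,0,0,0]]'; python3 -c "
from h import *
gp()"
```

```text
time: 21.3
eef_pos: [0.6106, -0.1603, 0.1809]
ee_rot: [81.9, 89.6, 173.2]
force: [-9.2, -2.0, 5.0]
width: 0.128
time: 21.55
eef_pos: [0.6115, -0.1604, 0.1808]
ee_rot: [83.5, 89.3, 174.8]
force: [-17.2, -3.1, 11.6]
width: 0.122
t21.55 grasp [ 0.6097 -0.1602  0.0261] psi 91.3 x [-0.012  0.001 -1.   ] w 0.122 F [-17.2  -3.1  11.6] j6 -112
```

```bash
python3 -m handwheel '[[0,1,0,0,0,0,0],[0,2,0,0,0,0,0],[0,2,0,0,0,0,0.5],[0,2,0,0,0,0,0.5],[0,2,0,0,0,0,0.5],[-30,5,0,0,0,0,0.5],[-60,30,0,0,0,0,0.5],[-90,60,0,0,0,0,0.5]]' && python3 -m handwheel '[[-20,40,0,0,0,0,1],[-40,80,0,0,0,0,1],[-60,110,0,0,0,0,1],[-60,140,0,0,0,0,1],[-60,140,0,0,0,0,1],[-60,140,0,0,0,0,1]]'
python3 - <<'E'
from fit import *
gp()
im=eyes.grab_frame("side"); C=cal("side")
c=im[100:260,200:440,::-1]; cv2.imwrite("pics/s2.png",cv2.resize(c,(780,520),interpolation=cv2.INTER_CUBIC))
for l in ("tray2_grip","tray2_mid"):
  for d in eyes.spot_point(l,"side"): print(l,d["confidence"],np.round(d["at"]),onz(0,d["at"],.017,C).round(3))
im=eyes.grab_frame("wrist"); cv2.imwrite("pics/w9.png",im[:,:,::-1])
E
```

```text
time: 22.22
eef_pos: [0.5581, -0.1618, 0.2717]
ee_rot: [-106.0, 89.8, -14.8]
force: [1.4, -1.0, 1.4]
width: 0.498
time: 22.72
eef_pos: [0.4157, -0.1645, 0.3315]
ee_rot: [-111.7, 89.9, -20.6]
force: [0.6, 0.5, 0.2]
width: 0.998
t22.72 grasp [ 0.416  -0.1646  0.1768] psi 91.1 x [ 0.002 -0.001 -1.   ] w 0.998 F [0.6 0.5 0.2] j6 -122
tray2_grip 0.71 [329. 167.] [ 0.61  -0.152  0.017]
tray2_mid 0.66 [300. 155.] [ 0.707 -0.154  0.017]
tray2_mid 0.43 [358. 133.] [ 0.635 -0.342  0.017]
```

View pics/s2.png

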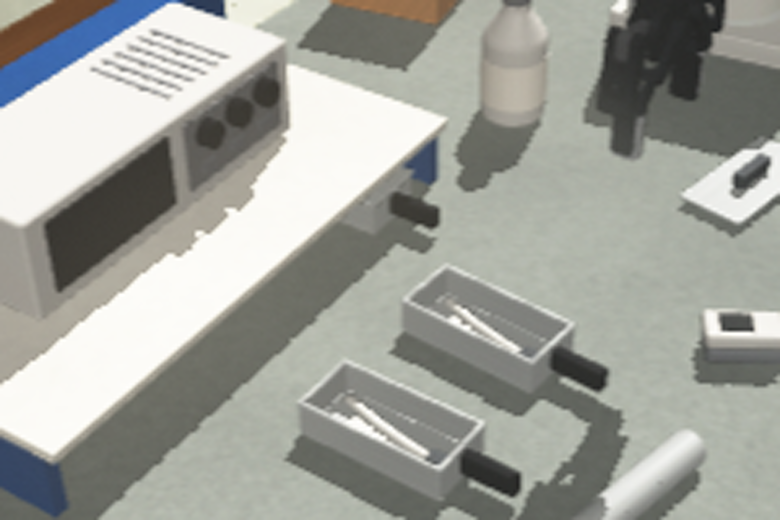

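View pics/w9.png

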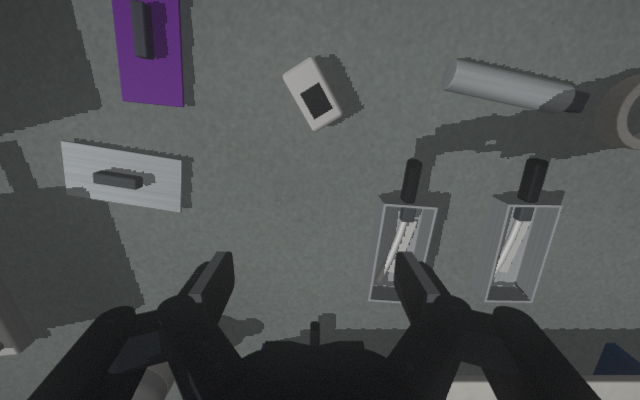

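Run:
```python
from fit import *
C=cal("wrist"); print("grip end",onz(0,(314.5,320.5),.026,C))
r=meas("lid3_mid","wrist","lid",(.417,-.368),81)
meas("tray3_mid","wrist","tray",(.4925,-.068),-3);meas("tray1_mid","wrist","tray",(.488,.062),0)
go((*r[0][:2],.13),np.degrees(r[0][2])-90)
```

```text
grip end [ 0.58287958 -0.15989587  0.026     ]
lid3_mid wrist c0.83 x 0.4154 y -0.3681 yaw 81.3 IoU 0.951
tray3_mid wrist c0.75 x 0.4919 y -0.0687 yaw -2.9 IoU 0.772
tray1_mid wrist c0.82 x 0.4880 y 0.0622 yaw 0.7 IoU 0.947
mm [  45.6    6.4 -203.4] rad [-1.398  0.     0.   ] rows>= 12
```

```bash
python3 -m handwheel '[[0,0,-10,0.12,0,0,1],[0,1,-35,0.24,0,0,1],[0,2,-65,0.36,0,0,1],[0,3,-95,0.48,0,0,1],[0,4,-125,0.60,0,0,1],[0,5,-155,0.72,0,0,1],[0,6,-185,0.84,0,0,1],[0,6,-203,0.96,0,0,1]]' && python3 -m handwheel '[[8,0,0,0.12,0,0,1],[16,0,0,0.24,0,0,1],[24,0,0,0.36,0,0,1],[32,0,0,0.48,0,0,1],[40,0,0,0.60,0,0,1],[46,0,0,0.72,0,0,1],[46,0,0,0.784,0,0,1],[46,0,0,0.784,0,0,1]]' && python3 -m handwheel '[[0,0,0,0,0,0,1],[0,0,0,0,0,0,1]]'
python3 - <<'E'
from fit import *
gp(); im=eyes.grab_frame("wrist"); cv2.imwrite("pics/w10.png",im[:,:,::-1])
r=meas("lid3_mid","wrist","lid",(.416,-.368),81)
if r: go((*r[0][:2],.033),np.degrees(r[0][2])-90)
E
```

```text
time: 23.73
eef_pos: [0.4153, -0.3708, 0.3304]
ee_rot: [-106.4, 89.9, -70.6]
force: [-0.6, 0.3, -0.4]
width: 0.998
time: 24.4
eef_pos: [0.4151, -0.3675, 0.2837]
ee_rot: [137.6, 89.9, 128.8]
force: [-0.2, 0.4, -0.2]
width: 0.996
time: 24.57
eef_pos: [0.4151, -0.3677, 0.2846]
ee_rot: [85.6, 90.0, 77.1]
force: [0.5, -0.1, -0.2]
width: 1.002
t24.57 grasp [ 0.4151 -0.3677  0.1299] psi -8.6 x [ 0.  0. -1.] w 1.002 F [ 0.5 -0.1 -0.2] j6 -40
lid3_mid wrist c0.94 x 0.4154 y -0.3696 yaw 81.5 IoU 0.958
mm [97.1 -1.8  0.6] rad [-0.001  0.     0.   ] rows>= 3
```

```bash
python3 -m handwheel '[[35,-2,0,0,0,0,0.6],[70,-2,0,0,0,0,0.5],[92,-2,0,0,0,0,0.4],[98,-2,0,0,0,0,0.4],[98,-2,0,0,0,0,0],[98,-2,0,0,0,0,0],[98,-2,0,0,0,0,0],[98,-2,0,0,0,0,0]]' 50 && python3 -m handwheel '[[0,0,0,0,0,0,0],[0,0,0,0,0,0,0]]' && python3 -m handwheel '[[-20,0,0,0,0,0,0],[-50,0,0,0,0,0,0],[-72,0,0,0,0,0,0],[-72,0,0,0,0,0,0],[-72,0,0,0,0,0,0],[-72,0,0,0,0,0,0]]'
python3 - <<'E'
from fit import *
gp(); im=eyes.grab_frame("wrist"); cv2.imwrite("pics/w11.png",im[:,:,::-1])
g=cv2.cvtColor(im,cv2.COLOR_RGB2GRAY).astype(int)
print([ (c,int(g[110:180,c].max()), 100+int(np.argmax(np.abs(np.diff(g[100:180,c]))))) for c in range(250,380,10)])
print("back",[(c,280+int(np.argmax(np.abs(np.diff(g[280:350,c]))))) for c in range(300,332,4)])
go((.4925,-.0685,.12),86.8)
E
```

```text
time: 25.33
eef_pos: [0.4151, -0.3702, 0.1883]
ee_rot: [-39.0, 89.8, -47.7]
force: [-0.6, 0.1, -0.1]
width: 0.119
time: 25.5
eef_pos: [0.4147, -0.3699, 0.1877]
ee_rot: [-38.4, 89.9, -47.1]
force: [0.1, -0.1, -0.1]
width: 0.124
time: 26.0
eef_pos: [0.4142, -0.3693, 0.2585]
ee_rot: [136.3, 90.0, 127.5]
force: [-0.1, -0.8, -0.4]
width: 0.12
t26.00 grasp [ 0.4142 -0.3692  0.1038] psi -8.7 x [-0.  0. -1.] w 0.120 F [-0.1 -0.8 -0.4] j6 -40
[(250, 83, 113), (260, 103, 143), (270, 163, 160), (280, 154, 178), (290, 103, 143), (300, 104, 143), (310, 103, 143), (320, 166, 147), (330, 128, 143), (340, 130, 143), (350, 153, 177), (360, 171, 151), (370, 138, 145)]
back [(300, 315), (304, 332), (308, 294), (312, 294), (316, 294), (320, 294), (324, 343), (328, 342)]
mm [-16.4 309.   32. ] rad [ 1.475 -0.002 -0.   ] rows>= 12
```

```bash
python3 -m handwheel '[[-6,20,2,-0.10,0,0,0],[-8,58,6,-0.22,0,0,0],[-8,98,10,-0.34,0,0,0],[-8,138,14,-0.46,0,0,0],[-8,178,18,-0.58,0,0,0],[-8,218,22,-0.70,0,0,0],[-8,258,26,-0.82,0,0,0],[-8,290,30,-0.94,0,0,0]]' && python3 -m handwheel '[[0,0,0,-0.12,0,0,0],[0,0,0,-0.24,0,0,0],[0,0,0,-0.36,0,0,0],[0,0,0,-0.48,0,0,0],[0,0,0,-0.60,0,0,0],[0,0,0,-0.72,0,0,0],[0,0,0,-0.725,0,0,0],[0,0,0,-0.725,0,0,0]]'
python3 - <<'E'
from fit import *
gp(); go((.4925,-.0685,.060),86.8)
im=eyes.grab_frame("wrist"); cv2.imwrite("pics/w12.png",im[:,:,::-1])
for n in ("scene","side"): meas("tray3_mid",n,"tray",(.492,-.068),-3,grab=True)
E
```

```text
time: 26.72
eef_pos: [0.4873, -0.0847, 0.2654]
ee_rot: [107.6, 89.8, 153.1]
force: [0.1, 0.4, -0.5]
width: 0.118
time: 27.38
eef_pos: [0.4876, -0.0873, 0.2657]
ee_rot: [73.3, 89.9, 159.8]
force: [0.3, -0.6, -0.4]
width: 0.12
t27.38 grasp [ 0.4872 -0.0872  0.111 ] psi 86.5 x [-0.002  0.001 -1.   ] w 0.120 F [ 0.3 -0.6 -0.4] j6 -105
mm [51.  -3.9 19. ] rad [-0.005  0.001 -0.002] rows>= 2
tray3_mid scene c0.80 x 0.4845 y -0.0699 yaw -0.6 IoU 0.757
tray3_mid scene c0.17 x 0.3621 y -0.1616 yaw 177.2 IoU 0.545
tray3_mid side c0.77 x 0.4936 y -0.0683 yaw -5.7 IoU 0.898
```

```bash
python3 -m handwheel '[[0,-2,10,0,0,0,0],[0,-4,19,0,0,0,0],[0,-4,19,0,0,0,0],[15,-4,19,0,0,0,0],[30,-4,19,0,0,0,0],[40,-4,19,0,0,0,0],[40,-4,19,0,0,0,0]]'
python3 - <<'E'
from fit import *
gp(); go((.4925,-.0685,.060),86.8)
im=eyes.grab_frame("wrist"); cv2.imwrite("pics/w13.png",im[:,:,::-1])
E
```

```text
time: 28.22
eef_pos: [0.4923, -0.0681, 0.2251]
ee_rot: [76.2, 89.8, 162.9]
force: [-0.9, -0.4, -1.4]
width: 0.119
t28.22 grasp [ 0.4918 -0.068   0.0704] psi 86.7 x [-0.003  0.001 -1.   ] w 0.119 F [-0.9 -0.4 -1.4] j6 -103
mm [10.4 -0.3 -0.4] rad [-0.002  0.001 -0.003] rows>= 1
```

View pics/w13.png

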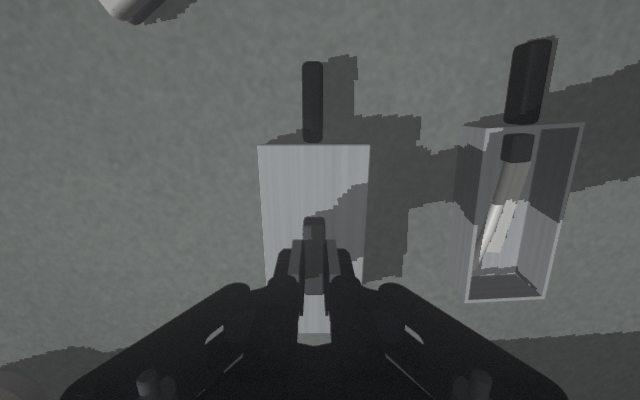

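```bash
python3 -m handwheel '[[4,0,0,0,0,0,0],[8,0,0,0,0,0,0],[11,0,0,0,0,0,0],[13,0,0,0,0,0,0],[14,0,0,0,0,0,0],[14,0,0,0,0,0,0]]'; python3 -c "
from h import *
gp()"
```

```text
time: 28.77
eef_pos: [0.4931, -0.0687, 0.2127]
ee_rot: [49.4, 90.0, 136.1]
force: [-1.2, -0.4, -1.1]
width: 0.123
t28.77 grasp [ 0.4931 -0.0687  0.058 ] psi 86.7 x [-0.  0. -1.] w 0.123 F [-1.2 -0.4 -1.1] j6 -103
```

```bash
python3 -m handwheel '[[1.5,0,0,0,0,0,0],[3,0,0,0,0,0,0],[3,0,0,0,0,0,0]]' && python3 -m handwheel '[[-2,0,0,0,0,0,0.5],[-2,0,0,0,0,0,0.5],[-2,0,0,0,0,0,0.5],[-20,0,0,0,0,0,0.5],[-50,0,0,0,0,0,0.5],[-85,0,0,0,0,0,0.5],[-120,0,0,0,0,0,0.5],[-120,0,0,0,0,0,0.5]]' && python3 -m handwheel '[[0,0,0,0,0,0,0.5],[0,0,0,0,0,0,0.5]]'
python3 - <<'E'
from fit import *
gp()
im=eyes.grab_frame("wrist"); cv2.imwrite("pics/w14.png",im[:,:,::-1])
C=cal("wrist")
meas("lid3_mid","wrist","lid",(.492,-.068),-3,.024); meas("tray3_mid","wrist","tlid",(.492,-.068),-3)
for d in eyes.spot_point("tray3_grip","wrist"): print(d["confidence"],onz(0,d["at"],.017,C))
E
```

```text
time: 29.02
eef_pos: [0.4933, -0.0688, 0.2114]
ee_rot: [-101.1, 89.9, -14.4]
force: [-5.1, 1.8, 21.4]
width: 0.119
time: 29.68
eef_pos: [0.4956, -0.0693, 0.3354]
ee_rot: [-101.8, 89.4, -15.1]
force: [2.1, 0.3, 0.5]
width: 0.503
time: 29.85
eef_pos: [0.4928, -0.0687, 0.3293]
ee_rot: [67.7, 90.0, 154.4]
force: [-0.0, -0.2, -0.5]
width: 0.5
t29.85 grasp [ 0.4927 -0.0686  0.1746] psi 86.7 x [-0.  0. -1.] w 0.500 F [-0.  -0.2 -0.5] j6 -103
lid3_mid wrist c0.88 x 0.4936 y -0.0681 yaw -3.0 IoU 0.943
0.56 [ 0.40063139 -0.06149109  0.017     ]
```

Run:
```python
from h import *
go((.4,-.0633,.0265),86.8)
```

```text
mm [147.3  92.2  -0.2] rad [-0.002  0.001 -0.003] rows>= 5
```

```bash
python3 -m handwheel '[[0,35,0,0,0,0,0.5],[0,70,0,0,0,0,0.5],[20,92,0,0,0,0,0.5],[55,92,0,0,0,0,0.5],[90,92,0,0,0,0,0.5],[120,92,0,0,0,0,0.5],[140,92,0,0,0,0,0.5],[147,92,0,0,0,0,0.5]]' && python3 -m handwheel '[[0,0,0,0,0,0,0.5],[0,0,0,0,0,0,0.5],[0,0,0,0,0,0,0],[0,0,0,0,0,0,0],[0,0,0,0,0,0,0],[0,0,0,0,0,0,0]]' 60
python3 - <<'E'
from h import *
gp(); go((.396,-.060,.0265),91)
E
```

```text
time: 30.72
eef_pos: [0.3998, -0.063, 0.1798]
ee_rot: [73.6, 89.6, 160.3]
force: [0.5, -0.5, -0.2]
width: 0.497
time: 31.22
eef_pos: [0.4018, -0.0635, 0.1839]
ee_rot: [-104.0, 89.9, -17.3]
force: [-0.4, 0.7, 6.6]
width: 0.12
t31.22 grasp [ 0.4022 -0.0637  0.0292] psi 86.7 x [ 0.002 -0.001 -1.   ] w 0.120 F [-0.4  0.7  6.6] j6 -105
mm [2.7 6.  3.2] rad [-0.075 -0.001  0.002] rows>= 1
```

```bash
python3 -m handwheel '[[-2.5,0,0,0,0,0,0],[-2.5,0,0,-0.02,0,0,0],[-2.5,0,0,-0.04,0,0,0],[-2.5,0,0,-0.06,0,0,0],[-2.5,0,0,-0.075,0,0,0],[-2.5,0,0,-0.075,0,0,0],[-2.5,0,0,-0.075,0,0,0]]'
python3 - <<'E'
from fit import *
gp()
meas("lid1_mid","side","lid",(.495,-.065),1,.024,grab=True);meas("tray3_mid","side","tlid",(.495,-.065),1)
E
```

```text
time: 31.8
eef_pos: [0.4012, -0.0634, 0.1852]
ee_rot: [55.5, 90.0, 146.5]
force: [-0.0, 0.2, -1.6]
width: 0.126
t31.80 grasp [ 0.4012 -0.0633  0.0305] psi 91.0 x [-0.  0. -1.] w 0.126 F [-0.   0.2 -1.6] j6 -110
lid1_mid side c0.61 x 0.4950 y -0.0650 yaw 1.0 IoU 0.000
tray3_mid side c0.93 x 0.4923 y -0.0585 yaw 0.7 IoU 0.329
tray3_mid side c0.24 x 0.4950 y -0.0650 yaw 1.0 IoU 0.000
```

```bash
python3 -m handwheel '[[1,-5,0,0,0,0,0],[1,-17,0,0,0,0,0],[1,-32,0,0,0,0,0],[1,-47,0,0,0,0,0],[1,-62,0,0,0,0,0],[1,-77,0,0,0,0,0],[1,-92,0,0,0,0,0],[1,-107,0,0,0,0,0]]' && python3 -m handwheel '[[0,-12,0,0,0,0,0],[0,-27,0,0,0,0,0],[0,-42,0,0,0,0,0],[0,-57,0,0,0,0,0],[0,-70,0,0,0,0,0],[0,-80,0,0,0,0,0],[0,-88,0,0,0,0,0],[0,-88,0,0,0,0,0]]' && python3 -m handwheel '[[0,-3,0,0,0,0,0],[0,-6,0,0,0,0,0],[0,-7,0,0,0,0,0],[0,-7,0,0,0,0,0]]' && python3 -m handwheel '[[0,-1.5,0,0,0,0,0],[0,-3,0,0,0,0,0],[0,-3,0,0,0,0,0]]'  && python3 -m handwheel '[[0,-1.5,0,0,0,0,0],[0,-3,0,0,0,0,0],[0,-3,0,0,0,0,0]]';  python3 -c "
from h import *
gp()"
```

```text
time: 32.62
eef_pos: [0.5091, -0.0614, 0.1842]
ee_rot: [62.8, 90.0, 153.8]
force: [-0.8, -0.2, -1.0]
width: 0.122
time: 33.28
eef_pos: [0.5981, -0.0601, 0.1843]
ee_rot: [-98.6, 89.9, -7.6]
force: [1.3, -0.2, -1.0]
width: 0.119
time: 33.62
eef_pos: [0.6032, -0.0599, 0.1842]
ee_rot: [-61.1, 90.0, 29.9]
force: [-0.8, -0.3, -0.9]
width: 0.122
time: 33.87
eef_pos: [0.6065, -0.0599, 0.1843]
ee_rot: [-83.0, 90.0, 8.0]
force: [-0.1, -0.8, -0.8]
width: 0.121
time: 34.12
eef_pos: [0.6097, -0.0599, 0.1843]
ee_rot: [-87.5, 90.0, 3.4]
force: [0.0, 0.8, -0.5]
width: 0.124
t34.12 grasp [ 0.6098 -0.0599  0.0296] psi 91.0 x [ 0.001  0.    -1.   ] w 0.124 F [ 0.   0.8 -0.5] j6 -103
```

```bash
for i in 1; do python3 -m handwheel '[[0,-1.5,0,0,0,0,0],[0,-3,0,0,0,0,0],[0,-3,0,0,0,0,0]]' && python3 -m handwheel '[[0,-1.5,0,0,0,0,0],[0,-3,0,0,0,0,0],[0,-3,0,0,0,0,0]]'; done;  python3 -c "
from h import *
gp()"
```

```text
time: 34.37
eef_pos: [0.612, -0.0598, 0.1841]
ee_rot: [82.6, 89.9, 173.6]
force: [-2.7, -2.2, -0.7]
width: 0.122
time: 34.62
eef_pos: [0.6129, -0.0598, 0.1841]
ee_rot: [86.9, 89.6, 177.9]
force: [-10.9, -2.1, 6.2]
width: 0.122
t34.62 grasp [ 0.6119 -0.0597  0.0294] psi 91.0 x [-0.007  0.    -1.   ] w 0.122 F [-10.9  -2.1   6.2] j6 -103
```

```bash
python3 -m handwheel '[[0,-1.5,0,0,0,0,0],[0,-2,0,0,0,0,0],[0,-2,0,0,0,0,0]]' && python3 -m handwheel '[[0,1,0,0,0,0,0],[0,3,0,0,0,0,0],[0,3,0,0,0,0,0.5],[0,3,0,0,0,0,0.5],[0,3,0,0,0,0,0.5],[-30,6,0,0,0,0,0.5],[-60,30,0,0,0,0,0.5],[-90,60,0,0,0,0,0.5]]' && python3 -m handwheel '[[-20,35,0,0,0,0,0.5],[-30,70,0,0,0,0,0.5],[-40,105,0,0,0,0,0.5],[-40,140,0,0,0,0,0.5],[-40,150,0,0,0,0,1],[-40,150,0,0,0,0,1]]'
python3 - <<'E'
from fit import *
gp()
look(cams=("side","scene"),labels=("lid2_mid","lid4_mid"))
for n in ("side","scene"):
    eyes.grab_frame(n); meas("lid2_mid",n,"lid",(.41,.361),0); meas("lid4_mid",n,"lid",(.508,.376),0)
E
```

```text
time: 34.87
eef_pos: [0.6135, -0.0598, 0.1841]
ee_rot: [86.9, 89.4, 177.9]
force: [-15.3, -3.2, 12.4]
width: 0.122
time: 35.53
eef_pos: [0.5597, -0.061, 0.2747]
ee_rot: [-98.6, 89.8, -7.6]
force: [0.3, -0.7, -0.0]
width: 0.504
time: 36.03
eef_pos: [0.4052, -0.0628, 0.3139]
ee_rot: [65.0, 89.9, 156.0]
force: [-0.1, 0.1, -0.6]
width: 0.768
t36.03 grasp [ 0.405  -0.0627  0.1592] psi 90.9 x [-0.001  0.001 -1.   ] w 0.768 F [-0.1  0.1 -0.6] j6 -109
side lid2_mid 0.70 [265. 342.] [0.4045 0.3573]
side lid4_mid 0.80 [216. 320.] [0.515  0.3722]
scene lid2_mid 0.98 [483. 234.] [0.4105 0.3636]
scene lid4_mid 0.97 [480. 262.] [0.5182 0.378 ]
lid2_mid side c0.64 x 0.4113 y 0.3610 yaw -80.7 IoU 0.903
lid4_mid side c0.91 x 0.5148 y 0.3783 yaw -81.4 IoU 0.912
lid2_mid scene c0.63 x 0.4089 y 0.3583 yaw -80.7 IoU 0.861
lid4_mid scene c0.69 x 0.5134 y 0.3760 yaw -83.0 IoU 0.922
```

Run:
```python
from h import *
go((.410,.360,.13),9)
```

```text
mm [ 28.9  -9.3 423.2] rad [ 1.431 -0.    -0.   ] rows>= 12
```

```bash
python3 -m handwheel '[[0,0,20,0.1,0,0,1],[0,-1,55,0.22,0,0,1],[0,-2,93,0.34,0,0,1],[0,-3,131,0.46,0,0,1],[0,-4,170,0.58,0,0,1],[0,-5,208,0.70,0,0,1],[0,-6,246,0.82,0,0,1],[0,-7,284,0.94,0,0,1]]';  python3 - <<'E'
from h import *
gp();go((.410,.360,.13),9)
E
```

```text
time: 37.3
eef_pos: [0.4099, 0.1942, 0.3138]
ee_rot: [-14.1, 90.0, 29.5]
force: [0.9, 0.2, 0.3]
width: 1.0
t37.30 grasp [0.4099 0.1942 0.1591] psi 43.6 x [ 0.  0. -1.] w 1.000 F [0.9 0.2 0.3] j6 -27
mm [ 29.1 120.  114.4] rad [ 0.604  0.    -0.   ] rows>= 5
```

```bash
python3 -m handwheel '[[0,25,24,0.1,0,0,1],[6,50,48,0.22,0,0,1],[12,75,72,0.34,0,0,1],[20,100,95,0.46,0,0,1],[29,120,114,0.55,0,0,1],[29,120,114,0.6,0,0,1],[29,120,114,0.6,0,0,1],[29,120,114,0.6,0,0,1]]';  python3 - <<'E'
from fit import *
gp(); im=eyes.grab_frame("wrist"); cv2.imwrite("pics/w15.png",im[:,:,::-1])
r=meas("lid2_mid","wrist","lid",(.41,.36),99)
if r: go((*r[0][:2],.033),np.degrees(r[0][2])-90)
E
```

```text
time: 37.97
eef_pos: [0.4088, 0.3581, 0.2844]
ee_rot: [-148.1, 89.9, -138.5]
force: [-0.6, 0.2, -0.3]
width: 0.998
t37.97 grasp [0.4087 0.3579 0.1297] psi 9.7 x [-0.001 -0.001 -1.   ] w 0.998 F [-0.6  0.2 -0.3] j6 24
lid2_mid wrist c0.82 x 0.4097 y 0.3601 yaw 98.4 IoU 0.966
mm [97.1  2.6  1.1] rad [ 0.02 -0.    0.  ] rows>= 3
```

```bash
python3 -m handwheel '[[35,2,1,0.02,0,0,0.6],[70,2,1,0.02,0,0,0.5],[92,2,1,0.02,0,0,0.4],[98,2,1,0.02,0,0,0.4],[98,2,1,0.02,0,0,0],[98,2,1,0.02,0,0,0],[98,2,1,0.02,0,0,0],[98,2,1,0.02,0,0,0]]' 50 && python3 -m handwheel '[[0,0,0,0,0,0,0],[0,0,0,0,0,0,0]]' && python3 -m handwheel '[[-20,0,0,0,0,0,0],[-50,0,0,0,0,0,0],[-72,0,0,0,0,0,0],[-72,0,0,0,0,0,0],[-72,0,0,0,0,0,0],[-72,0,0,0,0,0,0]]'
python3 - <<'E'
from fit import *
gp(); im=eyes.grab_frame("wrist"); cv2.imwrite("pics/w16.png",im[:,:,::-1])
g=cv2.cvtColor(im,cv2.COLOR_RGB2GRAY).astype(int)
print([ (c, 100+int(np.argmax(np.abs(np.diff(g[100:180,c]))))) for c in range(250,380,10)])
for n in ("scene","side"): meas("tray1_mid",n,"tray",(.488,.062),0,grab=True)
go((.488,.0623,.11),91.0)
E
```

```text
time: 38.73
eef_pos: [0.4106, 0.3605, 0.1884]
ee_rot: [27.5, 89.8, 35.9]
force: [-0.9, -0.0, -1.4]
width: 0.121
time: 38.9
eef_pos: [0.4101, 0.3604, 0.1878]
ee_rot: [28.8, 89.9, 37.1]
force: [0.7, 0.3, 0.5]
width: 0.12
time: 39.4
eef_pos: [0.4094, 0.36, 0.2586]
ee_rot: [-173.9, 90.0, -165.5]
force: [0.1, 0.1, -1.7]
width: 0.123
t39.40 grasp [0.4094 0.36   0.1039] psi 8.4 x [-0. -0. -1.] w 0.123 F [ 0.1  0.1 -1.7] j6 26
[(250, 125), (260, 141), (270, 142), (280, 142), (290, 164), (300, 144), (310, 147), (320, 142), (330, 142), (340, 117), (350, 142), (360, 142), (370, 154)]
tray1_mid scene c0.86 x 0.4832 y 0.0622 yaw 2.1 IoU 0.803
tray1_mid side c0.56 x 0.4895 y 0.0638 yaw -0.4 IoU 0.892
tray1_mid side c0.39 x 0.4880 y 0.0620 yaw 0.0 IoU 0.000
mm [  -6.8 -305.9   34.4] rad [-1.442e+00 -2.000e-03 -1.000e-03] rows>= 12
```

```bash
python3 -m handwheel '[[-4,-20,2,-0.10,0,0,0],[-7,-56,6,-0.22,0,0,0],[-7,-92,10,-0.34,0,0,0],[-7,-128,14,-0.46,0,0,0],[-7,-164,18,-0.58,0,0,0],[-7,-200,22,-0.70,0,0,0],[-7,-236,26,-0.82,0,0,0],[-7,-270,30,-0.94,0,0,0]]'
python3 - <<'E'
from h import *
gp();go((.488,.0623,.11),90.5)
E
```

```text
time: 40.32
eef_pos: [0.4779, 0.0998, 0.2653]
ee_rot: [119.7, 89.9, 179.4]
force: [1.1, -0.5, -0.4]
width: 0.123
t40.32 grasp [0.4777 0.0998 0.1106] psi 59.8 x [-0.001  0.    -1.   ] w 0.123 F [ 1.1 -0.5 -0.4] j6 -56
mm [  0.6 -27.6 -27.3] rad [-0.536 -0.    -0.001] rows>= 5
```

```bash
python3 -m handwheel '[[0,-6,-6,-0.10,0,0,0],[0,-12,-12,-0.22,0,0,0],[0,-20,-20,-0.34,0,0,0],[0,-26,-26,-0.46,0,0,0],[0,-26,-26,-0.50,0,0,0],[0,-26,-26,-0.50,0,0,0],[0,-26,-26,-0.50,0,0,0],[0,-26,-26,-0.50,0,0,0]]'
python3 - <<'E'
from h import *
gp();go((.488,.0623,.07),90.5)
E
```

```text
time: 40.98
eef_pos: [0.4868, 0.0661, 0.2654]
ee_rot: [79.6, 90.0, 167.6]
force: [-0.7, -0.0, 0.3]
width: 0.119
t40.98 grasp [0.4867 0.0661 0.1107] psi 88.0 x [-0.001  0.    -1.   ] w 0.119 F [-0.7 -0.   0.3] j6 -88
mm [40.7 -1.3 -3.8] rad [-0.043  0.    -0.001] rows>= 1
```

```bash
python3 -m handwheel '[[0,-1,-4,-0.043,0,0,0],[0,-1,-4,-0.043,0,0,0],[15,-1,-4,-0.043,0,0,0],[30,-1,-4,-0.043,0,0,0],[39,-1,-4,-0.043,0,0,0],[39,-1,-4,-0.043,0,0,0],[39,-1,-4,-0.043,0,0,0]]'
python3 - <<'E'
from h import *
gp();go((.488,.0623,.057),90.5)
im=eyes.grab_frame("wrist"); cv2.imwrite("pics/w17.png",im[:,:,::-1])
E
```

```text
time: 41.57
eef_pos: [0.4876, 0.0621, 0.2264]
ee_rot: [84.9, 89.9, 175.4]
force: [0.5, 0.3, -0.9]
width: 0.12
t41.57 grasp [0.4874 0.0621 0.0717] psi 90.5 x [-0.002  0.    -1.   ] w 0.120 F [ 0.5  0.3 -0.9] j6 -91
mm [14.7 -0.4  0.2] rad [ 0.001  0.    -0.002] rows>= 1
```

View pics/w17.png

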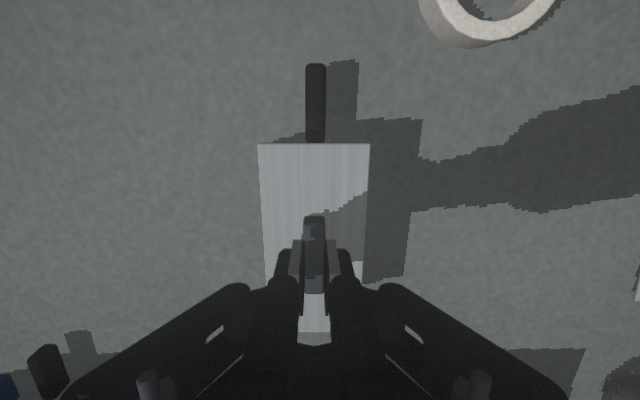

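```bash
python3 -m handwheel '[[4,0,0,0,0,0,0],[8,0,0,0,0,0,0],[11,0,0,0,0,0,0],[14,0,0,0,0,0,0],[15,0,0,0,0,0,0],[15,0,0,0,0,0,0]]' && python3 -m handwheel '[[1.5,0,0,0,0,0,0],[3,0,0,0,0,0,0],[3,0,0,0,0,0,0]]'; python3 -c "
from h import *
gp()"
```

```text
time: 42.12
eef_pos: [0.4879, 0.0619, 0.2117]
ee_rot: [63.0, 90.0, 153.5]
force: [0.0, 0.1, -1.0]
width: 0.124
time: 42.37
eef_pos: [0.4878, 0.0619, 0.2116]
ee_rot: [-95.4, 90.0, -4.8]
force: [-9.3, -1.3, 39.0]
width: 0.12
t42.37 grasp [0.4879 0.0619 0.0569] psi 90.6 x [ 0.001 -0.    -1.   ] w 0.120 F [-9.3 -1.3 39. ] j6 -91
```

Seated at the same height (0.057). Release, rise, check.

```bash
python3 -m handwheel '[[-4,0,0,0,0,0,0.5],[-4,0,0,0,0,0,0.5],[-4,0,0,0,0,0,0.5],[-20,0,0,0,0,0,0.5],[-50,0,0,0,0,0,0.5],[-85,0,0,0,0,0,0.5],[-120,0,0,0,0,0,0.5],[-120,0,0,0,0,0,0.5]]' && python3 -m handwheel '[[0,0,0,0,0,0,0.5],[0,0,0,0,0,0,0.5]]'
python3 - <<'E'
from fit import *
gp()
im=eyes.grab_frame("wrist"); cv2.imwrite("pics/w18.png",im[:,:,::-1])
C=cal("wrist")
meas("lid2_mid","wrist","lid",(.488,.062),0,.024)
for d in eyes.spot_point("tray1_grip","wrist"): print(d["confidence"],onz(0,d["at"],.017,C))
go((.395,.0615,.0275),90.6)
E
```

```text
time: 43.03
eef_pos: [0.4904, 0.0619, 0.3341]
ee_rot: [-90.6, 89.4, -0.1]
force: [0.8, 0.1, 0.6]
width: 0.498
time: 43.2
eef_pos: [0.4876, 0.0619, 0.3281]
ee_rot: [81.3, 89.9, 171.8]
force: [-0.3, -0.4, -0.2]
width: 0.501
t43.20 grasp [0.4874 0.0619 0.1734] psi 90.6 x [-0.001  0.    -1.   ] w 0.501 F [-0.3 -0.4 -0.2] j6 -91
lid2_mid wrist c0.96 x 0.4880 y 0.0622 yaw 1.3 IoU 0.925
0.73 [0.39623259 0.06450698 0.017     ]
mm [145.3  91.7   0.5] rad [-0.001  0.    -0.003] rows>= 5
```

```bash
python3 -m handwheel '[[0,35,0,0,0,0,0.5],[0,70,0,0,0,0,0.5],[20,92,0,0,0,0,0.5],[55,92,0,0,0,0,0.5],[90,92,0,0,0,0,0.5],[120,92,0,0,0,0,0.5],[138,92,0,0,0,0,0.5],[145,92,0,0,0,0,0.5]]' && python3 -m handwheel '[[0,0,0,0,0,0,0.5],[0,0,0,0,0,0,0.5],[0,0,0,0,0,0,0],[0,0,0,0,0,0,0],[0,0,0,0,0,0,0],[0,0,0,0,0,0,0]]' 60 && python3 -m handwheel '[[-2,0,0,0,0,0,0],[-2,0,0,-0.007,0,0,0],[-2,0,0,-0.007,0,0,0]]'
python3 - <<'E'
from h import *
gp()
E
```

```text
time: 44.02
eef_pos: [0.3942, 0.061, 0.1808]
ee_rot: [87.4, 89.6, 177.9]
force: [-1.0, 0.1, -0.4]
width: 0.496
time: 44.52
eef_pos: [0.3964, 0.061, 0.1848]
ee_rot: [-88.7, 89.9, 1.9]
force: [-1.5, 0.5, 7.2]
width: 0.123
time: 44.77
eef_pos: [0.3959, 0.061, 0.1861]
ee_rot: [-78.8, 90.0, 12.2]
force: [0.4, 0.3, -2.3]
width: 0.126
t44.77 grasp [0.3959 0.061  0.0314] psi 91.0 x [ 0.  0. -1.] w 0.126 F [ 0.4  0.3 -2.3] j6 -92
```

```bash
python3 -m handwheel '[[1,-5,0,0,0,0,0],[1,-17,0,0,0,0,0],[1,-32,0,0,0,0,0],[1,-47,0,0,0,0,0],[1,-62,0,0,0,0,0],[1,-77,0,0,0,0,0],[1,-92,0,0,0,0,0],[1,-107,0,0,0,0,0]]' && python3 -m handwheel '[[0,-12,0,0,0,0,0],[0,-27,0,0,0,0,0],[0,-42,0,0,0,0,0],[0,-57,0,0,0,0,0],[0,-70,0,0,0,0,0],[0,-82,0,0,0,0,0],[0,-90,0,0,0,0,0],[0,-90,0,0,0,0,0]]' && python3 -m handwheel '[[0,-3,0,0,0,0,0],[0,-6,0,0,0,0,0],[0,-7,0,0,0,0,0],[0,-7,0,0,0,0,0]]' && python3 -m handwheel '[[0,-1.5,0,0,0,0,0],[0,-3,0,0,0,0,0],[0,-3,0,0,0,0,0]]'  && python3 -m handwheel '[[0,-1.5,0,0,0,0,0],[0,-3,0,0,0,0,0],[0,-3,0,0,0,0,0]]';  python3 -c "
from h import *
gp()"
```

```text
time: 45.43
eef_pos: [0.5015, 0.0629, 0.1846]
ee_rot: [88.1, 89.7, 179.1]
force: [-4.8, -0.1, 4.6]
width: 0.12
time: 46.1
eef_pos: [0.5948, 0.0643, 0.1847]
ee_rot: [-89.2, 89.9, 1.8]
force: [0.6, 0.3, -2.0]
width: 0.12
time: 46.43
eef_pos: [0.599, 0.0645, 0.1846]
ee_rot: [85.6, 89.9, 176.6]
force: [-1.7, 0.6, 0.7]
width: 0.119
time: 46.68
eef_pos: [0.6034, 0.0645, 0.1847]
ee_rot: [-84.4, 89.9, 6.6]
force: [0.6, 0.1, -3.0]
width: 0.121
time: 46.93
eef_pos: [0.6065, 0.0645, 0.1847]
ee_rot: [-84.3, 89.9, 6.7]
force: [0.1, -0.3, -2.1]
width: 0.12
t46.93 grasp [0.6067 0.0646 0.03  ] psi 91.0 x [ 0.001  0.    -1.   ] w 0.120 F [ 0.1 -0.3 -2.1] j6 -91
```

```bash
python3 -m handwheel '[[0,-1.5,0,0,0,0,0],[0,-3,0,0,0,0,0],[0,-3,0,0,0,0,0]]' && python3 -m handwheel '[[0,-1.5,0,0,0,0,0],[0,-3,0,0,0,0,0],[0,-3,0,0,0,0,0]]'; python3 -c "
from h import *
gp()"
```

```text
time: 47.18
eef_pos: [0.6079, 0.0646, 0.1846]
ee_rot: [88.6, 89.8, 179.6]
force: [-4.4, -0.7, 2.7]
width: 0.124
time: 47.43
eef_pos: [0.6088, 0.0647, 0.1845]
ee_rot: [90.1, 89.5, -178.9]
force: [-11.7, -1.1, 9.5]
width: 0.12
t47.43 grasp [0.6074 0.0646 0.0298] psi 91.0 x [-0.009 -0.    -1.   ] w 0.120 F [-11.7  -1.1   9.5] j6 -91
```

```bash
python3 -m handwheel '[[0,-1.5,0,0,0,0,0],[0,-2,0,0,0,0,0],[0,-2,0,0,0,0,0]]' && python3 -m handwheel '[[0,1,0,0,0,0,0],[0,3,0,0,0,0,0],[0,3,0,0,0,0,0.5],[0,3,0,0,0,0,0.5],[0,3,0,0,0,0,0.5],[-30,6,0,0,0,0,0.5],[-60,30,0,0,0,0,0.5],[-90,60,0,0,0,0,0.5]]' && python3 -m handwheel '[[-20,35,-20,0,0,0,0.5],[-40,70,-45,0,0,0,0.5],[-70,100,-75,0,0,0,0.5],[-100,110,-105,0,0,0,0.5],[-100,110,-110,0,0,0,0.5],[-100,110,-110,0,0,0,0.5]]'
python3 - <<'E'
from fit import *
gp()
ims=[]
for n in ("wrist","side","scene"):
    im=eyes.grab_frame(n)[:,:,::-1]; ims.append(im); cv2.imwrite(f"pics/e_{n}.png",im)
    if n!="wrist": 
        for l in ("gallipot","spray"):
            for d in eyes.spot_point(l,n)[:1]: print(n,l,onz(n,d["at"],0).round(3))
c=cv2.resize(ims[1][110:270,190:390],(650,520),interpolation=cv2.INTER_CUBIC); cv2.imwrite("pics/e_sidec.png",c)
E
```

```text
time: 47.68
eef_pos: [0.6093, 0.0647, 0.1845]
ee_rot: [90.3, 89.3, -178.7]
force: [-16.6, -1.2, 13.6]
width: 0.119
time: 48.35
eef_pos: [0.5566, 0.0635, 0.2753]
ee_rot: [-89.2, 89.8, 1.8]
force: [0.4, -0.7, 0.6]
width: 0.497
time: 48.85
eef_pos: [0.4468, -0.0509, 0.3778]
ee_rot: [-115.5, 89.5, -24.6]
force: [0.3, -1.1, 1.4]
width: 0.503
t48.85 grasp [ 0.4479 -0.0514  0.2231] psi 90.8 x [ 0.007 -0.003 -1.   ] w 0.503 F [ 0.3 -1.1  1.4] j6 -106
side gallipot [0.655 0.349 0.   ]
scene gallipot [0.662 0.345 0.   ]
scene spray [ 0.648 -0.365  0.   ]
```

View pics/e_wrist.png

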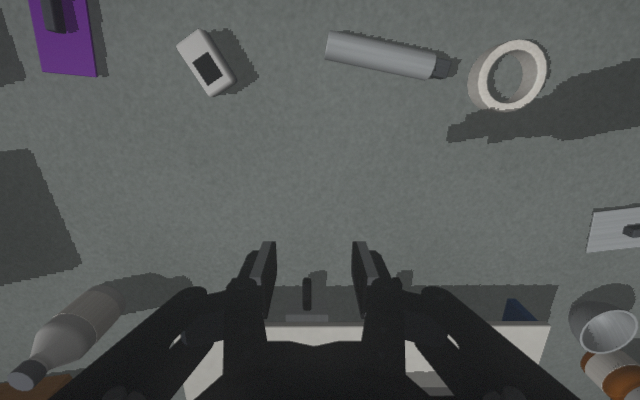

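View pics/e_sidec.png

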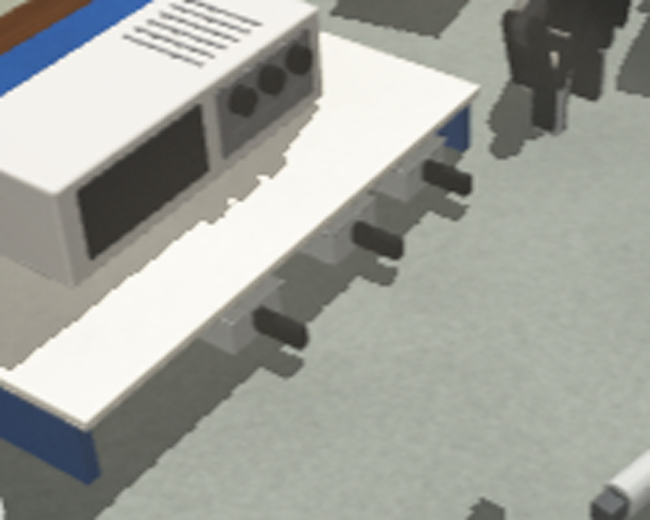

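Run:
```python
from h import *
P=lambda u,z:onz("side",(u[0]/3.25+190,u[1]/3.25+110),z)[:2]
a,b=P((480,89),.065),P((91,428),.065); d=(b-a)/np.hypot(*(b-a)); n=np.array([-d[1],d[0]])
print("edge",a,b,"yaw",np.degrees(np.arctan2(d[1],d[0]))-90)
for u in ((469,178),(401,244),(305,334)): q=P(u,.017); print(q.round(4),"out",((q-a)@n).round(4))
```

```text
edge [ 0.6298434  -0.22394377] [0.61616542 0.25113764] yaw 1.6491364424538801
[ 0.6035 -0.1683] out 0.0247
[ 0.5987 -0.0648] out 0.0266
[0.5949 0.0614] out 0.0267
```

Run:
```python
from h import *
gp(); im=eyes.grab_frame("wrist"); C=cal("wrist"); g=cv2.cvtColor(im,cv2.COLOR_RGB2GRAY).astype(int)
print([(r,g[r,308]) for r in range(268,336,2)])
for r in (278,): print([onz(0,(307,r),z,C).round(4) for z in (.008,.026)])
for r in (321,323,325): print(r,onz(0,(307,r),.055,C).round(4))
```

```text
t49.20 grasp [ 0.4462 -0.0473  0.2186] psi 91.0 x [-0.002  0.001 -1.   ] w 0.500 F [-0.1  0.2 -0.6] j6 -106
[(268, np.int64(104)), (270, np.int64(105)), (272, np.int64(105)), (274, np.int64(104)), (276, np.int64(105)), (278, np.int64(67)), (280, np.int64(65)), (282, np.int64(67)), (284, np.int64(66)), (286, np.int64(66)), (288, np.int64(66)), (290, np.int64(70)), (292, np.int64(69)), (294, np.int64(66)), (296, np.int64(65)), (298, np.int64(66)), (300, np.int64(64)), (302, np.int64(64)), (304, np.int64(64)), (306, np.int64(63)), (308, np.int64(64)), (310, np.int64(64)), (312, np.int64(66)), (314, np.int64(64)), (316, np.int64(65)), (318, np.int64(70)), (320, np.int64(80)), (322, np.int64(84)), (324, np.int64(87)), (326, np.int64(85)), (328, np.int64(73)), (330, np.int64(76)), (332, np.int64(124)), (334, np.int64(161))]
[array([ 0.592 , -0.0533,  0.008 ]), array([ 0.5799, -0.053 ,  0.026 ])]
321 [ 0.6233 -0.0519  0.055 ]
323 [ 0.6264 -0.0519  0.055 ]
325 [ 0.6295 -0.0518  0.055 ]
```

Run:
```python
from h import *
im=eyes.grab_frame("wrist"); C=cal("wrist"); np.savez("c.npz",*C)
cv2.imwrite("pics/f.png",cv2.resize(im[260:350,270:350,::-1],(640,600)[:1]+(720,)) if 0 else cv2.resize(im[262:342,275:349,::-1],(555,600),interpolation=cv2.INTER_CUBIC))
```

```text
(no output)
```

View pics/f.png

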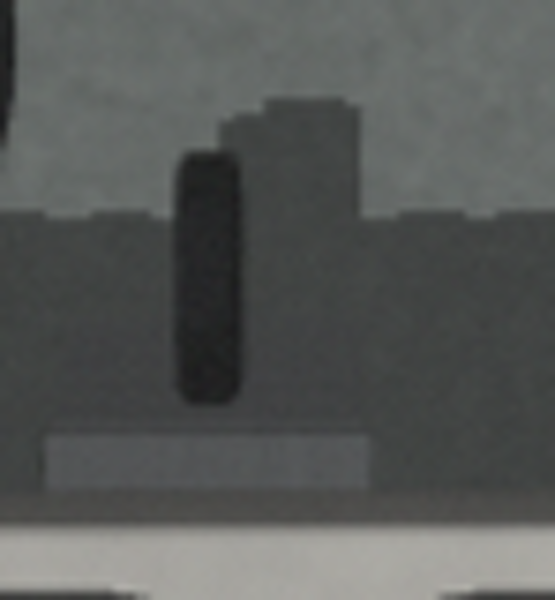

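Run:
```python
from h import *
z=np.load("c.npz"); C=[z[k] for k in z.files]; f=lambda r,h,c=303:onz(0,(c,r),h,C)[:2].round(4)
print("end top",f(282,.026),"bottom",f(282,.008)); print("bar other end",f(262+402/7.5,.026),"lid front edge .030",f(262+435/7.5,.030),f(262+435/7.5,.033),"board",f(327.3,.055),f(331.6,.065))
```

```text
end top [ 0.5862 -0.0584] bottom [ 0.5988 -0.0589]
bar other end [ 0.6403 -0.058 ] lid front edge .030 [ 0.6442 -0.0578] [ 0.6415 -0.0577] board [ 0.6334 -0.057 ] [ 0.6307 -0.0567]
```

```bash
python3 -c "
from bench import arm
print(arm.finish_job())"
```

```text
the job is handed in; nothing more can be done
None
```

I lidded the three trays that were there (tray 4 is absent) and slid each one under the shelf, grip to the front. I pushed each until it met the stop rail, and handed in at about 50 s on the robot's clock. Tray 2 had its grip towards the shelf, so I first lifted it, turned it end for end and set it down again. I also moved it about 4 cm sideways so it would clear the shelf's end cheek.

- **Lids:** all three came down to the same height (gripper at about 57 mm) before pressing, which is where a seated lid should be. The pictures before sliding showed them square on the trays, and the last ones show nothing tilted.
- **Home against the rail:** each tray met a firm stop at 15–17 N, with the gripper at x of about 0.61 m all three times. A close wrist picture of tray 3 put its lid edge about 9 mm inside the shelf edge; 8 mm is expected.
- **A check that disagreed:** in the side picture the grips stood out only 25–27 mm instead of 35. All three agreed to about 2 mm, so I put it down to reading the shelf edge badly at that distance and did not act on it.
- **Left alone:** the bowl and bottle read where they started, to within a few millimetres. The spare lid and the purple look-alike were not touched.

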